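# Set up the ink spinner

## Task

Get the ink spinner ready for the next painter: first take the finished painted tile off the blue spin plate and lay it flat on the middle of the empty cork mat. Then lift the plate by its handle, turn it until its three holes line up with the turntable's three studs, and slide it down until it lies fully home; only after that put every blank white tile into a pocket of the plate, one to a pocket, and press each down until it sits level on the pocket's floor. Last of all, push the lever right over to switch the spinner on, and leave the bottles and the tape where they stand.

Things in the scene. Friction and masses are not known exactly. Their poses are not given: they have to be found in the camera images.
- plate_grip (a point): Spin plate: blue disc 216 mm across, 12 mm thick, 0.36 to 0.57 kg, lying flat at first. Point on its axis in the orange bar handle, 38 mm above the underside; z up, x along the handle. Handle 50 long (x), 16 wide, from 12 to 54 mm above the underside. Three 12 mm through holes 45 mm from the centre at 60, 180, 300 deg from own x; tile pockets between them; pattern repeats every 120 deg.
- hub_top (a point): Centre of the upper face of the spinner's turntable (aluminium, 150 mm across, face 50 mm above the table, on a round grey housing 190 mm across). z up. Three brass studs, 8 mm thick, 15 mm high, top 5 mm tapered, 45 mm from the centre at 60, 180, 300 deg from own x. Turns only stiffly (0.4 N m). With the plate home its underside lies on this face, the handle point 38 mm above.
- stud0 (a point): Tip of brass stud 0 of the turntable.
- stud1 (a point): Tip of brass stud 1 of the turntable.
- stud2 (a point): Tip of brass stud 2 of the turntable.
- pocket0 (a point): Centre of the floor of tile pocket 0 of the spin plate, moves with the plate. Pocket (black floor) 68 mm long along the plate's radius, 46 mm wide, 5 mm deep; floor 7 mm above the plate's underside, centre 66 mm from the plate's axis at 0 deg from the plate's own x. The axes given are the plate's, not turned with the pocket.
- pocket1 (a point): Centre of the floor of tile pocket 1 of the spin plate, moves with the plate. Pocket (black floor) 68 mm long along the plate's radius, 46 mm wide, 5 mm deep; floor 7 mm above the plate's underside, centre 66 mm from the plate's axis at 120 deg from the plate's own x. The axes given are the plate's, not turned with the pocket.
- pocket2 (a point): Centre of the floor of tile pocket 2 of the spin plate, moves with the plate. Pocket (black floor) 68 mm long along the plate's radius, 46 mm wide, 5 mm deep; floor 7 mm above the plate's underside, centre 66 mm from the plate's axis at 240 deg from the plate's own x. The axes given are the plate's, not turned with the pocket.
- tile0_mid (a point): Centre (half-way up) of a white ceramic tile, 64 mm long (own x), 42 mm wide (y), 12 mm thick (z), 75 g. Two or three alike are present; each fits any pocket, either end first. Seated, its centre is 6 mm above the pocket's floor and its upper 7 mm stand proud of the plate.
- tile1_mid (a point): Centre (half-way up) of a white ceramic tile, 64 mm long (own x), 42 mm wide (y), 12 mm thick (z), 75 g. Two or three alike are present; each fits any pocket, either end first. Seated, its centre is 6 mm above the pocket's floor and its upper 7 mm stand proud of the plate.
- tile2_mid (a point): Centre (half-way up) of a white ceramic tile, 64 mm long (own x), 42 mm wide (y), 12 mm thick (z), 75 g. Two or three alike are present; each fits any pocket, either end first. Seated, its centre is 6 mm above the pocket's floor and its upper 7 mm stand proud of the plate.
- painted_mid (a point): Centre (half-way up) of the finished tile: painted violet with green and orange spots, otherwise like the white ones (64 mm along own x, 42 along y, 12 thick, 75 g). It starts seated in pocket 0 of the plate.
- mat_top (a point): Centre of the upper face of the empty cork mat, 100 by 80 mm, 8 mm thick, fixed to the table. A tile lying on it has its centre 6 mm above this point.
- switch (a joint): The spinner's on-off lever on its small grey box; hinge angle in rad: 0 is off, 1.0 is fully on. It turns with light friction (under 1 N at the ball) and stays where it is left.
- switch_tip (a point): Centre of the lever's red ball (26 mm across), 80 mm from the lever's pivot, which is 22 mm above the table in the middle of the box; the lever leans 0.5 rad from upright to the off side at 0 and 0.5 rad to the on side at 1.0. The bar below the ball is 10 mm thick.
- switch_axis (a point): Point on the lever's pivot axis, 22 mm above the table; own x is level and points the way the ball must be pushed, from off to on.
- ink_green: Bystander: small green ink bottle with white cap, 34 mm across, 78 mm high; origin under its centre. Leave it alone.
- ink_violet: Bystander: small violet ink bottle with white cap, 34 mm across, 78 mm high; origin under its centre. Leave it alone.
- ink_amber: Bystander: small amber ink bottle with white cap, 34 mm across, 78 mm high; origin under its centre. Leave it alone.
- ink_blue: Bystander: small blue ink bottle with white cap, 34 mm across, 78 mm high; origin under its centre. Leave it alone.
- tape: Bystander: roll of yellow tape lying flat, 90 mm across, 25 mm high; origin under its centre. Leave it alone.
- medium: Bystander: white bottle with blue cap, 60 mm across, 140 mm high; origin under its centre. Leave it alone.
There are look-alikes about, which are no part of the job. Leave any green or purple look-alike of the part that bears switch alone.

How it is judged:
On the way, in this order (a step that is already met when the one before it is completed fails the run):
1. the painted tile lies flat on the cork mat (horizontal distance between painted_mid and mat_top below 0.025 m and z of painted_mid in the frame of mat_top between 0.003 and 0.009 m and angle between painted_mid's own z axis and vertical below 0.06 rad), for 0.2 s.
2. the plate lies fully home over the studs (horizontal distance between plate_grip and hub_top below 0.005 m and z of plate_grip in the frame of hub_top below 0.041 m and angle between plate_grip's own z axis and vertical below 0.04 rad), for 0.2 s.
3. every tile present sits level in a pocket of the mounted plate (all of step 2 and ((horizontal distance between tile0_mid and pocket0 below 0.007 m and z of tile0_mid in the frame of pocket0 between 0.003 and 0.008 m) or (horizontal distance between tile0_mid and pocket1 below 0.007 m and z of tile0_mid in the frame of pocket1 between 0.003 and 0.008 m) or (horizontal distance between tile0_mid and pocket2 below 0.007 m and z of tile0_mid in the frame of pocket2 between 0.003 and 0.008 m)) and angle between the z axis of each of tile0_mid, tile1_mid, tile2_mid and the z axis of plate_grip, either way round below 0.04 rad and ((horizontal distance between tile1_mid and pocket0 below 0.007 m and z of tile1_mid in the frame of pocket0 between 0.003 and 0.008 m) or (horizontal distance between tile1_mid and pocket1 below 0.007 m and z of tile1_mid in the frame of pocket1 between 0.003 and 0.008 m) or (horizontal distance between tile1_mid and pocket2 below 0.007 m and z of tile1_mid in the frame of pocket2 between 0.003 and 0.008 m)) and ((horizontal distance between tile2_mid and pocket0 below 0.007 m and z of tile2_mid in the frame of pocket0 between 0.003 and 0.008 m) or (horizontal distance between tile2_mid and pocket1 below 0.007 m and z of tile2_mid in the frame of pocket1 between 0.003 and 0.008 m) or (horizontal distance between tile2_mid and pocket2 below 0.007 m and z of tile2_mid in the frame of pocket2 between 0.003 and 0.008 m))), for 0.2 s.
4. the lever is pushed over to on (value of joint switch above 0.85 rad), for 0.2 s.
At the end, for the whole second after the job is handed in: Painted tile flat on the mat (25 mm); plate home on the turntable (centred to 5 mm, handle point at most 41 mm up, tilt under 0.04 rad); every tile present within 7 mm of a pocket's centre, 3 to 8 mm above its floor and level (0.04 rad); lever beyond 0.85 rad; all at rest (all of step 1 and all of step 3 and value of joint switch above 0.85 rad and linear speed of each of plate, painted, tile0, tile1, tile2 below 0.02 m/s); the robot touches nothing.
It fails at once if a bottle or the tape is moved more than 50 mm (distance of any of ink_green, ink_violet, ink_amber, ink_blue, tape, medium from where it was at the start of the episode above 0.05 m).
Of tile0, tile1, tile2 only 2 to 3 are there at a start; the rules pass over those that are not, and their reading is None.
At some moment in a run one of painted, tile0, tile1, tile2 may be knocked a few centimetres aside while the robot is not near it.
Once in a run the grip may slacken for a moment while it holds something.
It also fails if it takes over 210 s, if anything falls off the work surface, if the arm or the gripper's body presses on something with over 40 N, if the wrist force passes 120 N, or if a joint passes its speed limit or range.

## Robot

A 6-joint arm with a two-finger parallel gripper is mounted at the origin on the work surface. World frame = base frame: x ahead of the robot, y to its left, z up, the work surface at z = 0. Lengths are in m, angles in rad, forces in N, time in s.
With the tool pointing down it reaches from about 0.35 to 0.775 m from the base axis. Payload 5.5 kg.
Tool frame: the origin (TCP) lies at the very end of the fingers, on their centre line; the grasp point (between the pads) lies 19 mm behind it; z points along the fingers, y is the line along which they close (so a half turn about z gives the same grasp; the last joint's range is limited). The gripper opens to 85 mm and grips with 20 to 120 N. Pads are 22 mm wide; open, the fingers measure 114 mm over their backs; the gripper's body (76 mm by 85 mm) begins 54 mm behind the grasp point. The pads swing forward as they close: fully open they stand 13 mm farther back than shut.
Start: joints at [-1.365, 0.313, 0.046, 1.304, 0, 1.431], TCP at [0.195, -0.541, 0.231] pointing down, gripper open.
Joint ranges: [-2.76, 2.76], [-0.86, 1.69], [-1.03, 1.26], [-2.2, 2.34], [-1.47, 1.5], [-3.14, 3.14]. Speed limits (rad/s): [2.57, 2.57, 3.14, 3.14, 3.14, 3.14].

## Interface

Orientations are given as a unit quaternion [w, x, y, z].
In Python, from workcell import env, imaging, ticket gives the robot as it stands. The module is installed in compiled form; this text tells all that it offers.
- The arm moves only by the tool apply_moves, never from a script. Its argument "rows" is a list of rows, each an object with "xyz": the shift along the tool's x, y, z in mm, a list of three; "turn": the turn, a rotation vector about the tool's x, y, z in rad, a list of three; "grip": the opening, from 0 (shut) to 1 (fully open). A call has 1 to 12 rows; each row is the pose to reach, as a shift and turn from the pose commanded when the call began, along the tool's axes at that moment; what a row does not reach only later rows make up. A row lasts 1/12 s, in which the tool goes at most 41.7 mm and 7.16 degrees, less where a joint would pass 70% of its speed; a pose out of reach is approached as far as the arm can. A call with a gripper value outside its range is refused whole. The fingers move at their own pace and stop on an object; "force" is the grip in N (left out, the last holds). Time passes only in rows, so rows that repeat a pose let the fingers close. It gives the time, the measured TCP pose, the force, the opening and the grip force at its end, in the units of the state.
- env.get_state(): the state, without advancing time (a new reading comes with each control period).
- imaging.read_camera(name): name is "side" or "top"; returns a dict with "color" (384x512x3 uint8, blue, green, red), "z_map" (384x512 float32, m along the optical axis (not along the pixel's ray), 0 where there is no reading), "camera_matrix" (3x3 intrinsics, pixels), "view" (4x4, takes a point from world to camera coordinates). Camera axes: x right, y down, z forward; pixel columns grow to the right and rows downward; lengths in m; the calibration is good to about 2 mm. A picture is of the moment at which its call begins.
- ticket.hand_in(): hands the job in; it is judged then, once.
The state is a dict: "clock": time; "joint_pos": joint angles; "qvel": joint speeds; "tau": joint torques, N m; "tcp_pos": TCP position; "orientation": TCP orientation; "wrist_force": force on the tool from outside, world axes, zero at the start; "ft_torque": the same for the moment, N m; "finger_gap": finger opening in m; "grip_force": force on a finger pad.
Only numpy, scipy, OpenCV 4.12 (cv2) and the standard library are available. Lean on these libraries where they do the work, as an engineer would, in place of code of your own. Each camera call takes 0.05 s, during which the arm holds its last target. There are 200 camera calls.

## Working session

There is one attempt and no reset: what is moved stays moved. The work goes in short steps, Python scripts to look and compute and a tool call to move; the robot and the scene stay as the last step left them, time stands still between calls to the robot, and variables do not carry over. Pictures are saved under pics/ and viewed, at most 14 in all, crops included, and the job is handed in when it is done.

Besides the shell and the picture viewer there is one more tool, called after "Call:" by a JSON object that holds its "op" and its "data". apply_moves: Moves the arm, as the interface text tells. Its arguments: {"type":"object","properties":{"rows":{"type":"array"},"force":{"type":"number"}},"required":["rows"]}

```bash
mkdir -p pics
cat > h.py <<'E'
from workcell import env, imaging, ticket
import numpy as np, cv2
from scipy.spatial.transform import Rotation as R
def cam(n):
    return imaging.read_camera(n)
def pts(c):
    K=c["camera_matrix"];z=c["z_map"];v,u=np.mgrid[:z.shape[0],:z.shape[1]]
    P=np.stack([(u-K[0,2])*z/K[0,0],(v-K[1,2])*z/K[1,1],z,np.ones_like(z)],-1)
    W=P@np.linalg.inv(c["view"]).T
    W[z==0]=np.nan
    return W[...,:3]
def proj(c,p):
    q=c["view"]@np.r_[p,1];q=c["camera_matrix"]@q[:3];return q[:2]/q[2]
def tcp():
    s=env.get_state();q=s["orientation"];return np.array(s["tcp_pos"]),R.from_quat([q[1],q[2],q[3],q[0]])
E
python3 - <<'E'
from h import *
for n in("top","side"):
    c=cam(n);cv2.imwrite(f"pics/{n}0.png",cv2.resize(c["color"],(800,600),interpolation=cv2.INTER_CUBIC))
    np.savez(f"{n}0.npz",W=pts(c),**c)
    print(n,-c["view"][:3,:3].T@c["view"][:3,3],c["view"][2,:3],c["camera_matrix"][0])
s=env.get_state();print(s)
print(tcp()[1].as_matrix().round(3))
E
```

```text
top [ 0.4267745  -0.00809081  1.32980668] [ 0.04449228 -0.00238522 -0.99900688] [382.84315803   0.         255.14082171]
side [0.38889169 0.86725194 1.04339119] [ 0.06700334 -0.6830313  -0.72730929] [454.00086009   0.         263.08904512]
{'clock': 0.1, 'joint_pos': array([-1.36458979e+00,  3.13909005e-01,  4.50759092e-02,  1.30361751e+00,
        1.52334165e-05,  1.43124809e+00]), 'qvel': array([ 1.89694428e-03, -3.08896333e-03,  3.46616813e-03,  2.43004920e-04,
        8.84049707e-04, -8.48656573e-05]), 'tau': array([ 4.29081148e-03, -4.81725597e+01,  2.99243492e+01,  1.26738977e-02,
       -5.27491011e-05,  5.65492346e-07]), 'tcp_pos': array([ 0.19479752, -0.5404983 ,  0.23050051]), 'orientation': array([-8.26932158e-04,  9.85093549e-01,  1.72017486e-01, -1.99502156e-05]), 'wrist_force': array([ 0.02182258, -1.17860184, -0.15681903]), 'ft_torque': array([0.01645383, 0.00012444, 0.02669514]), 'grip_force': 0.0, 'finger_gap': 0.08538512169572202}
[[ 0.941  0.339 -0.   ]
 [ 0.339 -0.941  0.002]
 [ 0.    -0.002 -1.   ]]
```

View pics/top0.png

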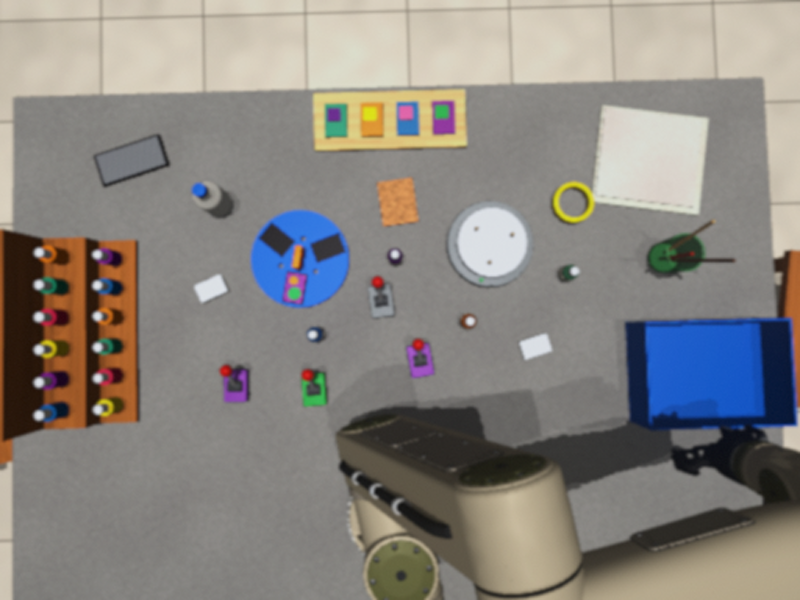

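View pics/side0.png

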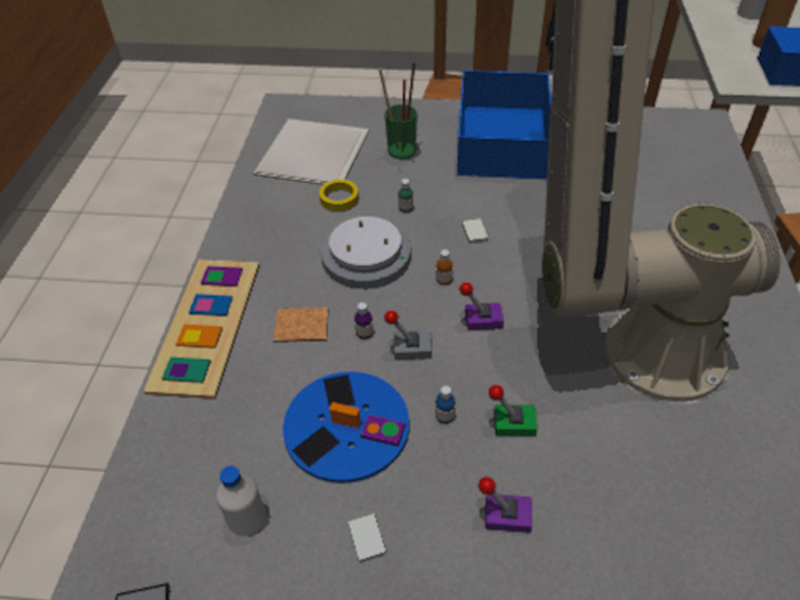

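The grey lever (top 380,298) is the one meant; the purple levers (420,357; 235,380) and the green one (313,387) are look-alikes. White tiles are at (210,288) and (535,346), and a third may be hidden by the arm. The plate is at (300,258), the hub at (489,243) and the mat at (398,201).

```bash
cat > m.py <<'E'
from h import *
def rect(W,mask):
    n,l,st,ce=cv2.connectedComponentsWithStats(mask.astype(np.uint8));i=1+np.argmax(st[1:,4])
    P=W[l==i];P=P[~np.isnan(P[:,0])]
    z=np.median(P[:,2]);r=cv2.minAreaRect((P[abs(P[:,2]-z)<.01][:,:2]*1000).astype(np.float32))
    (cx,cy),(w,h),a=r
    if w<h:w,h,a=h,w,a+90
    return np.round([cx,cy,z*1000,w,h,a],1)
def box(u0,v0,u1,v1,sh=(384,512)):
    s=.64;m=np.zeros(sh,bool);m[int(v0*s):int(v1*s),int(u0*s):int(u1*s)]=1;return m
E
cat > a.py <<'E'
from m import *
d=np.load("top0.npz");W=d["W"];hsv=cv2.cvtColor(d["color"],cv2.COLOR_BGR2HSV);h,s,v=[hsv[...,i].astype(int) for i in range(3)]
print("tileA",rect(W,box(185,265,235,310)&(v>170)&(s<50)))
print("tileB",rect(W,box(510,325,560,365)&(v>170)&(s<50)))
print("mat",rect(W,box(370,170,425,235)&(s>90)&(h<20)))
print("plate",rect(W,box(240,200,360,315)&(h>100)&(h<118)&(s>150)))
print("handle",rect(W,box(285,235,315,275)&(s>150)&(h<20)))
print("painted",rect(W,box(275,268,315,310)&((h>125)|(h<100))&(s>80)))
print("pk1",rect(W,box(255,218,298,262)&(v<60)));print("pk2",rect(W,box(305,228,350,268)&(v<60)))
print("hubface",rect(W,box(440,195,540,295)&(W[...,2]>.04)))
print("housing",rect(W,box(440,195,540,295)&(W[...,2]>.02)))
for n in"bottles violet 395,255 blue 315,334 amber 468,320 green 569,271 medium 205,192 ball 377,282 box 382,300".split("|"):pass
for n,u,q in[("vio",395,255),("blue",315,334),("amb",468,320),("grn",569,271),("med",200,188),("tape",574,185),("ball",377,282),("box",383,310)]:
    print(n,W[int(q*.64),int(u*.64)].round(3))
c=d["color"];A=cv2.resize(c[100:205,150:350],(800,420),interpolation=cv2.INTER_CUBIC);cv2.imwrite("pics/c1.png",A)
E
python3 a.py
```

```text
tileA [508.5 405.4  12.1  67.6  42.5 113.2]
tileB [ 360.7 -307.9   12.6   64.8   43.6  106.2]
mat [691.2 -13.4   8.3 100.8  80.9   6.5]
plate [570.4 206.4  12.5 211.8 208.8  88.5]
handle [567.2 203.8  54.1  43.6  14.  167.7]
painted [504.3 219.   19.9  65.8  45.1 169.2]
pk1 [614.3 257.9   8.1  57.   34.7  50.8]
pk2 [591.6 144.7   7.6  53.5  31.7 111.2]
hubface [ 589.7 -215.2   50.4  148.9  146.1   87.7]
housing [ 589.7 -215.2   48.5  148.9  146.1   87.7]
vio [ 0.564 -0.003  0.079]
blue [0.405 0.168 0.075]
amb [ 0.425 -0.152  0.081]
grn [ 0.522 -0.374  0.06 ]
med [0.704 0.383 0.136]
tape [ 0.714 -0.403  0.025]
ball [0.507 0.033 0.108]
box [0.45  0.024 0.026]
```

View pics/c1.png

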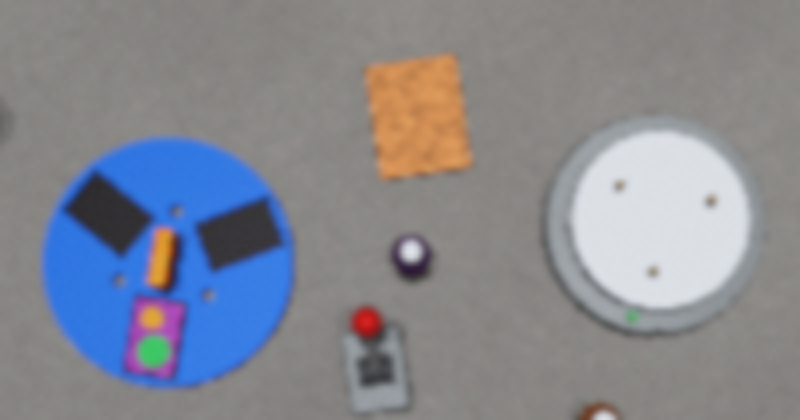

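```bash
cat > go.py <<'E'
from h import *
import sys
# x y z(mm) yAng(deg) -> tool shift mm, turn rad (z world-down kept vertical)
def go(x,y,z,a):
    p,r=tcp();a=np.radians(a);Y=np.array([np.cos(a),np.sin(a),0]);Z=np.array([0,0,-1.]);T=np.stack([np.cross(Y,Z),Y,Z],1)
    print("shift",(r.inv().apply(np.array([x,y,z])-1000*p)).round(1),"turn",(r.inv()*R.from_matrix(T)).as_rotvec().round(3))
    ycur=r.as_matrix()[:,1];s=env.get_state();print("tcp",(1000*p).round(1),"yAng",np.degrees(np.arctan2(ycur[1],ycur[0])).round(1),"tilt",np.degrees(np.arccos(-r.as_matrix()[2,2])).round(2),"gap",(1000*s["finger_gap"]).round(1),"gf",s["grip_force"],"F",s["wrist_force"].round(1),"t",s["clock"],"q6",s["joint_pos"][5].round(2))
if __name__=="__main__": go(*map(float,sys.argv[1:5]))
E
python3 - <<'E'
from h import *
d=np.load("top0.npz");K=d["camera_matrix"];V=d["view"]
def ray(u,v,z):
    C=-V[:3,:3].T@V[:3,3];r=V[:3,:3].T@np.linalg.inv(K)@[u,v,1];return C+r*(z-C[2])/r[2]
S=[]
for u,v in[(619,185),(711,201),(653,271)]:
    p=ray(150+u/4-.375,100+v/4-.375,.062);S.append(p[:2]*1000)
S=np.array(S);c=S.mean(0);print(c,np.linalg.norm(S-c,axis=1),np.degrees(np.arctan2(*(S-c).T[::-1]))%360)
H=np.array([ray(150+u/4-.375,100+v/4-.375,.012)[:2]*1000 for u,v in[(177,211),(119,281),(208,296)]])
c=H.mean(0);print(c,np.linalg.norm(H-c,axis=1),np.degrees(np.arctan2(*(H-c).T[::-1]))%360)
E
python3 go.py 480 -300 250 -40
```

```text
[ 588.31124492 -212.98436801] [44.92035702 44.36325093 44.00042144] [ 49.13671092 288.18449301 169.29185977]
[568.79199163 205.87019704] [45.42269069 45.06666574 45.16154966] [348.94017443 109.06323279 228.61028886]
shift [ 349.8 -129.6  -19.2] turn [-0.002 -0.001 -0.527]Traceback (most recent call last):
  File "go.py", line 8, in <module>
    if __name__=="__main__": go(*map(float,sys.argv[1:5]))
                             ~~^^^^^^^^^^^^^^^^^^^^^^^^^^^
  File "go.py", line 7, in go
    ycur=r.as_matrix()[:,1];s=env.get_state();print("tcp",(1000*p).round(1),"yAng",np.degrees(np.arctan2(ycur[1],ycur[0])).round(1),"tilt",np.degrees(np.arccos(-r.as_matrix()[2,2])).round(2),"gap",(1000*s["finger_gap"]).round(1),"gf",s["grip_force"],"F",s["wrist_force"].round(1),"t",s["clock"],"q6",s["joint_pos"][5].round(2))
                                                                                                                                                                                                     ^^^^^^^^^^^^^^^^^^^^^^^^^^^^
AttributeError: 'float' object has no attribute 'round'
```

```bash
sed -i 's/(1000\*s\["finger_gap"\]).round(1)/round(1000*s["finger_gap"],1)/' go.py; python3 go.py 480 -300 250 -40
```

```text
shift [ 349.8 -129.6  -19.2] turn [-0.002 -0.001 -0.527]
tcp [ 194.8 -540.5  230.5] yAng -70.2 tilt 0.09 gap 85.4 gf 0.0 F [ 0.  -1.2 -0.2] t 0.1 q6 1.43
```

Call:
{"op": "apply_moves", "data": {"rows": [{"xyz":[350,-130,-19],"turn":[0,0,-0.53],"grip":1},{"xyz":[350,-130,-19],"turn":[0,0,-0.53],"grip":1},{"xyz":[350,-130,-19],"turn":[0,0,-0.53],"grip":1},{"xyz":[350,-130,-19],"turn":[0,0,-0.53],"grip":1},{"xyz":[350,-130,-19],"turn":[0,0,-0.53],"grip":1},{"xyz":[350,-130,-19],"turn":[0,0,-0.53],"grip":1},{"xyz":[350,-130,-19],"turn":[0,0,-0.53],"grip":1},{"xyz":[350,-130,-19],"turn":[0,0,-0.53],"grip":1},{"xyz":[350,-130,-19],"turn":[0,0,-0.53],"grip":1},{"xyz":[350,-130,-19],"turn":[0,0,-0.53],"grip":1}]}}

```text
clock: 0.93
tcp_pos: [0.4845, -0.2952, 0.2502]
orientation: [-0.0, 0.904, 0.427, 0.001]
wrist_force: [-0.3, -0.4, 0.0]
finger_gap: 0.085
grip_force: 0.0
```

```bash
python3 go.py 500 50 220 40
```

```text
shift [ 276.5 -207.1   30.8] turn [ 0.002 -0.002 -1.386]
tcp [ 484.5 -295.2  250.2] yAng -39.4 tilt 0.15 gap 85.0 gf 0.0 F [-0.3 -0.4  0. ] t 0.9333 q6 1.57
```

Call:
{"op": "apply_moves", "data": {"rows": [{"xyz":[276,-207,31],"turn":[0,0,-1.39],"grip":1},{"xyz":[276,-207,31],"turn":[0,0,-1.39],"grip":1},{"xyz":[276,-207,31],"turn":[0,0,-1.39],"grip":1},{"xyz":[276,-207,31],"turn":[0,0,-1.39],"grip":1},{"xyz":[276,-207,31],"turn":[0,0,-1.39],"grip":1},{"xyz":[276,-207,31],"turn":[0,0,-1.39],"grip":1},{"xyz":[276,-207,31],"turn":[0,0,-1.39],"grip":1},{"xyz":[276,-207,31],"turn":[0,0,-1.39],"grip":1},{"xyz":[276,-207,31],"turn":[0,0,-1.39],"grip":1},{"xyz":[276,-207,31],"turn":[0,0,-1.39],"grip":1},{"xyz":[276,-207,31],"turn":[0,0,-1.39],"grip":1},{"xyz":[276,-207,31],"turn":[0,0,-1.39],"grip":1}]}}

```text
clock: 1.93
tcp_pos: [0.4974, 0.0448, 0.2188]
orientation: [-0.0, 0.422, 0.907, -0.0]
wrist_force: [-0.8, -0.5, -0.1]
finger_gap: 0.0853
grip_force: 0.0
```

```bash
python3 go.py 504 219 100 79.2
python3 - <<'E'
from h import *
c=cam("top");np.savez("top1.npz",W=pts(c),**c)
A=c["color"][150:384,60:512];cv2.imwrite("pics/t1.png",cv2.resize(A,None,fx=1.7,fy=1.7,interpolation=cv2.INTER_CUBIC))
E
```

```text
shift [129.  117.3 118.8] turn [-0.001 -0.001 -0.683]
tcp [497.4  44.8 218.8] yAng 40.1 tilt 0.06 gap 85.3 gf 0.0 F [-0.8 -0.5 -0.1] t 1.9333 q6 0.8
```

View pics/t1.png

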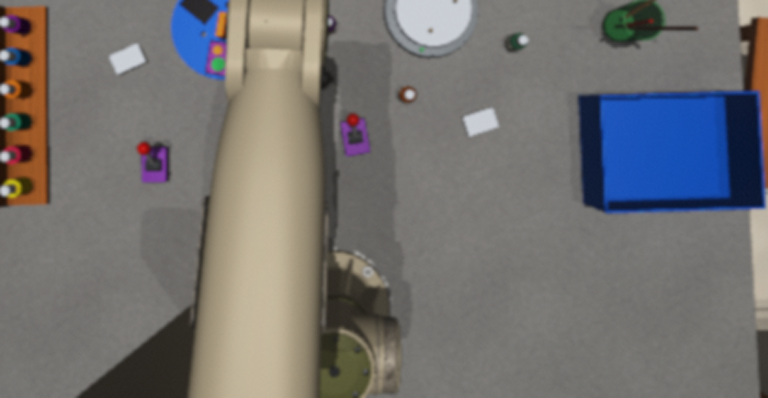

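Only two white tiles are present, at (127,58) and (481,122) in this crop. Now for the painted tile.

Call:
{"op": "apply_moves", "data": {"rows": [{"xyz":[129,117,100],"turn":[0,0,-0.683],"grip":1},{"xyz":[129,117,140],"turn":[0,0,-0.683],"grip":1},{"xyz":[129,117,140],"turn":[0,0,-0.683],"grip":1},{"xyz":[129,117,140],"turn":[0,0,-0.683],"grip":1},{"xyz":[129,117,140],"turn":[0,0,-0.683],"grip":1},{"xyz":[129,117,140],"turn":[0,0,-0.683],"grip":1},{"xyz":[129,117,140],"turn":[0,0,-0.683],"grip":1},{"xyz":[129,117,140],"turn":[0,0,-0.683],"grip":1},{"xyz":[129,117,140],"turn":[0,0,-0.683],"grip":0.75},{"xyz":[129,117,140],"turn":[0,0,-0.683],"grip":0.75}]}}

```text
clock: 2.82
tcp_pos: [0.5062, 0.2174, 0.0805]
orientation: [0.001, 0.098, 0.995, 0.0]
wrist_force: [-1.0, 0.1, 0.4]
finger_gap: 0.0649
grip_force: 0.0
```

```bash
python3 go.py 504 219 14.5 79.2
python3 - <<'E'
from h import *
c=cam("side")
p,_=tcp();u,v=proj(c,p);print(u,v);u,v=int(u),int(v)
cv2.imwrite("pics/s1.png",cv2.resize(c["color"][v-50:v+70,u-80:u+80],None,fx=5,fy=5,interpolation=cv2.INTER_CUBIC))
E
```

```text
shift [ 2.6  1.1 66. ] turn [ 0.001  0.002 -0.008]
tcp [506.2 217.4  80.5] yAng 78.7 tilt 0.11 gap 64.9 gf 0.0 F [-1.   0.1  0.4] t 2.8167 q6 0.46
243.2047097908063 259.24333837298803
```

View pics/s1.png

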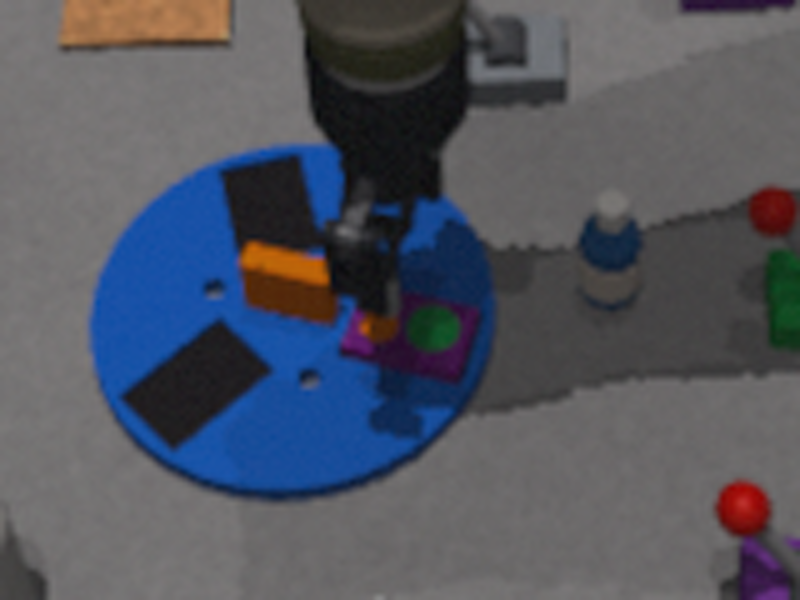

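Call:
{"op": "apply_moves", "data": {"rows": [{"xyz":[-2,1.5,30],"turn":[0,0,-0.008],"grip":0.7},{"xyz":[-2,1.5,50],"turn":[0,0,-0.008],"grip":0.65},{"xyz":[-2,1.5,60],"turn":[0,0,-0.008],"grip":0.65},{"xyz":[-2,1.5,66],"turn":[0,0,-0.008],"grip":0.65},{"xyz":[-2,1.5,67],"turn":[0,0,-0.008],"grip":0.65},{"xyz":[-2,1.5,67],"turn":[0,0,-0.008],"grip":0.65}]}}

```text
clock: 3.37
tcp_pos: [0.5079, 0.2193, 0.0129]
orientation: [0.0, 0.093, 0.996, 0.0]
wrist_force: [-0.2, 0.4, 0.5]
finger_gap: 0.0555
grip_force: 0.0
```

```bash
python3 go.py 504 219 14 79.2
python3 - <<'E'
from h import *
c=cam("side")
p,_=tcp();u,v=proj(c,p);u,v=int(u),int(v)
cv2.imwrite("pics/s2.png",cv2.resize(c["color"][v-40:v+30,u-50:u+50],None,fx=8,fy=8,interpolation=cv2.INTER_CUBIC))
E
```

```text
shift [ 3.8 -1.  -1.1] turn [0.    0.001 0.003]
tcp [507.9 219.3  12.9] yAng 79.4 tilt 0.04 gap 55.5 gf 0.0 F [-0.2  0.4  0.5] t 3.3667 q6 0.45
```

View pics/s2.png

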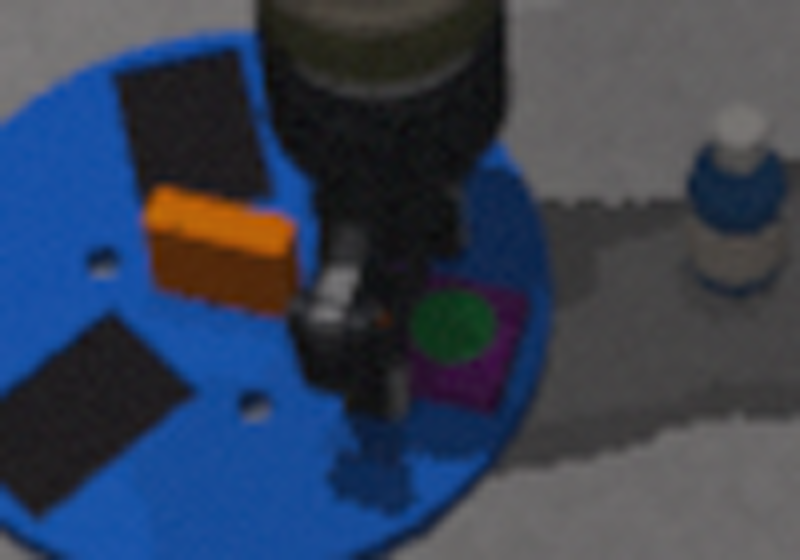

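Call:
{"op": "apply_moves", "data": {"rows": [{"xyz":[5,-0.5,0],"turn":[0,0,0],"grip":0.65},{"xyz":[5,-0.5,1],"turn":[0,0,0],"grip":0.65},{"xyz":[5,-0.5,1],"turn":[0,0,0],"grip":0.2},{"xyz":[5,-0.5,1],"turn":[0,0,0],"grip":0.2},{"xyz":[5,-0.5,1],"turn":[0,0,0],"grip":0.2},{"xyz":[5,-0.5,1],"turn":[0,0,0],"grip":0.2},{"xyz":[5,-0.5,1],"turn":[0,0,0],"grip":0.2}], "force": 50}}

```text
clock: 4.0
tcp_pos: [0.5025, 0.2202, 0.0122]
orientation: [0.0, 0.092, 0.996, 0.0]
wrist_force: [-0.9, -1.2, 5.0]
finger_gap: 0.0401
grip_force: 50.4
```

```bash
python3 go.py 504 219 14 79.2
```

```text
shift [-1.7 -0.9 -1.8] turn [0.    0.001 0.004]
tcp [502.5 220.2  12.2] yAng 79.4 tilt 0.05 gap 40.1 gf 50.369476675987244 F [-0.9 -1.2  5. ] t 4.0 q6 0.45
```

Call:
{"op": "apply_moves", "data": {"rows": [{"xyz":[0,0,-20],"turn":[0,0,0],"grip":0.2},{"xyz":[0,0,-50],"turn":[0,0,0],"grip":0.2},{"xyz":[0,0,-80],"turn":[0,0,0],"grip":0.2},{"xyz":[0,0,-80],"turn":[0,0,0],"grip":0.2},{"xyz":[0,0,-80],"turn":[0,0,0],"grip":0.2}]}}

```text
clock: 4.42
tcp_pos: [0.5042, 0.2205, 0.0935]
orientation: [0.002, 0.092, 0.996, 0.001]
wrist_force: [-0.6, -0.6, -0.9]
finger_gap: 0.0401
grip_force: 51.0
```

```bash
python3 go.py 690 -13 60 79.4
```

```text
shift [-225.4 -195.5   34.1] turn [0.002 0.005 0.   ]
tcp [504.2 220.5  93.5] yAng 79.4 tilt 0.29 gap 40.1 gf 50.95265865325928 F [-0.6 -0.6 -0.9] t 4.4167 q6 0.45
```

Call:
{"op": "apply_moves", "data": {"rows": [{"xyz":[-25,-22,0],"turn":[0,0,0],"grip":0.2},{"xyz":[-50,-43,0],"turn":[0,0,0],"grip":0.2},{"xyz":[-75,-65,0],"turn":[0,0,0],"grip":0.2},{"xyz":[-100,-87,0],"turn":[0,0,0],"grip":0.2},{"xyz":[-125,-108,0],"turn":[0,0,0],"grip":0.2},{"xyz":[-150,-130,0],"turn":[0,0,0],"grip":0.2},{"xyz":[-175,-152,0],"turn":[0,0,0],"grip":0.2},{"xyz":[-200,-174,0],"turn":[0,0,0],"grip":0.2},{"xyz":[-225,-195,0],"turn":[0,0,0],"grip":0.2},{"xyz":[-225,-195,34],"turn":[0,0,0],"grip":0.2},{"xyz":[-225,-195,34],"turn":[0,0,0],"grip":0.2},{"xyz":[-225,-195,34],"turn":[0,0,0],"grip":0.2}]}}

```text
clock: 5.42
tcp_pos: [0.6846, -0.0131, 0.0534]
orientation: [-0.004, 0.093, 0.996, 0.0]
wrist_force: [-1.4, -0.0, -1.2]
finger_gap: 0.04
grip_force: 50.9
```

```bash
python3 go.py 690 -13 14 79.4
```

```text
shift [-5.6  1.1 39.3] turn [-0.    -0.008 -0.001]
tcp [684.6 -13.1  53.4] yAng 79.4 tilt 0.47 gap 40.0 gf 50.92479944229126 F [-1.4 -0.  -1.2] t 5.4167 q6 0.05
```

Call:
{"op": "apply_moves", "data": {"rows": [{"xyz":[-3,1,15],"turn":[0,0,0],"grip":0.2},{"xyz":[-3,1,28],"turn":[0,0,0],"grip":0.2},{"xyz":[-3,1,36],"turn":[0,0,0],"grip":0.2},{"xyz":[-3,1,40],"turn":[0,0,0],"grip":0.2},{"xyz":[-3,1,40.5],"turn":[0,0,0],"grip":0.2},{"xyz":[-3,1,40.5],"turn":[0,0,0],"grip":0.2},{"xyz":[-3,1,40.5],"turn":[0,0,0],"grip":0.2}]}}

```text
clock: 6.0
tcp_pos: [0.6913, -0.0124, 0.0178]
orientation: [0.001, 0.092, 0.996, -0.0]
wrist_force: [0.2, 0.1, -0.4]
finger_gap: 0.0401
grip_force: 50.9
```

```bash
python3 go.py 690 -13 13 79.4
```

```text
shift [ 1.2 -0.8  4.8] turn [-0.     0.001  0.001]
tcp [691.3 -12.4  17.8] yAng 79.4 tilt 0.08 gap 40.1 gf 50.94201922416687 F [ 0.2  0.1 -0.4] t 6.0 q6 0.05
```

Call:
{"op": "apply_moves", "data": {"rows": [{"xyz":[1,0,2],"turn":[0,0,0],"grip":0.2},{"xyz":[1,0,3.5],"turn":[0,0,0],"grip":0.2},{"xyz":[1,0,4.5],"turn":[0,0,0],"grip":0.2},{"xyz":[1,0,4.5],"turn":[0,0,0],"grip":0.2},{"xyz":[1,0,4.5],"turn":[0,0,0],"grip":0.65},{"xyz":[1,0,4.5],"turn":[0,0,0],"grip":0.65},{"xyz":[1,0,4.5],"turn":[0,0,0],"grip":0.65},{"xyz":[1,0,4],"turn":[0,0,0],"grip":0.65},{"xyz":[1,0,-40],"turn":[0,0,0],"grip":0.65},{"xyz":[1,0,-80],"turn":[0,0,0],"grip":0.65},{"xyz":[1,0,-110],"turn":[0,0,0],"grip":0.65},{"xyz":[1,0,-110],"turn":[0,0,0],"grip":0.65}]}}

```text
clock: 7.0
tcp_pos: [0.6942, -0.0129, 0.1354]
orientation: [0.006, 0.092, 0.996, -0.0]
wrist_force: [1.1, 0.7, 1.2]
finger_gap: 0.0553
grip_force: 0.0
```

```bash
python3 go.py 568 205 130 -101
```

```text
shift [164.1 191.1   3.4] turn [-2.000e-02  1.000e-03 -3.134e+00]
tcp [694.2 -12.9 135.4] yAng 79.4 tilt 0.74 gap 55.3 gf 0.0 F [1.1 0.7 1.2] t 7.0 q6 0.05
```

Call:
{"op": "apply_moves", "data": {"rows": [{"xyz":[20,24,0],"turn":[0,0,0],"grip":0.6},{"xyz":[43,51,0],"turn":[0,0,0],"grip":0.6},{"xyz":[68,80,0],"turn":[0,0,0],"grip":0.6},{"xyz":[93,109,0],"turn":[0,0,0],"grip":0.6},{"xyz":[118,138,0],"turn":[0,0,0],"grip":0.6},{"xyz":[143,167,0],"turn":[0,0,0],"grip":0.6},{"xyz":[163,191,0],"turn":[0,0,0],"grip":0.6},{"xyz":[163,191,10],"turn":[0,0,0.005],"grip":0.6},{"xyz":[163,191,30],"turn":[0,0,0.005],"grip":0.6},{"xyz":[163,191,40],"turn":[0,0,0.005],"grip":0.6},{"xyz":[163,191,40],"turn":[0,0,0.005],"grip":0.6}]}}

```text
clock: 7.92
tcp_pos: [0.5628, 0.2046, 0.0838]
orientation: [-0.002, 0.095, 0.995, -0.001]
wrist_force: [-0.5, -0.7, -0.6]
finger_gap: 0.0513
grip_force: 0.0
```

```bash
python3 go.py 569 205.5 20 78.9
cat > b.py <<'E'
from m import *
c=cam("top");W=pts(c);hsv=cv2.cvtColor(c["color"],cv2.COLOR_BGR2HSV);h,s,v=[hsv[...,i].astype(int) for i in range(3)]
np.savez("top2.npz",W=W,**c)
print("painted",rect(W,box(365,165,430,240)&((h>125)|((h<100)&(h>40)))&(s>80)))
print("tileA",rect(W,box(175,255,245,320)&(v>170)&(s<50)))
print("tileB",rect(W,box(500,315,570,375)&(v>170)&(s<50)))
print("hub",rect(W,box(440,195,540,295)&(W[...,2]>.04)))
E
python3 b.py
```

```text
shift [-6.3  2.2 63.8] turn [-0.002 -0.005  0.004]
tcp [562.8 204.6  83.8] yAng 79.1 tilt 0.29 gap 51.3 gf 0.0 F [-0.5 -0.7 -0.6] t 7.9167 q6 0.4
painted [692.6 -13.2  20.   65.1  44.8 168.9]
tileA [503.5 425.8  12.   42.2  22.7 179.3]
tileB [ 361.7 -308.    12.    62.8   41.1  106.7]
hub [ 589.6 -215.2   50.6  148.7  146.3   88.4]
```

Call:
{"op": "apply_moves", "data": {"rows": [{"xyz":[-5,2,20],"turn":[0,0,0.004],"grip":0.6},{"xyz":[-5,2,40],"turn":[0,0,0.004],"grip":0.6},{"xyz":[-5,2,55],"turn":[0,0,0.004],"grip":0.6},{"xyz":[-5,2,62],"turn":[0,0,0.004],"grip":0.6},{"xyz":[-5,2,64],"turn":[0,0,0.004],"grip":0.6},{"xyz":[-5,2,64],"turn":[0,0,0.004],"grip":0.6},{"xyz":[-5,2,64],"turn":[0,0,0.004],"grip":0.6}], "force": 110}}

```text
clock: 8.55
tcp_pos: [0.571, 0.2062, 0.0238]
orientation: [0.001, 0.097, 0.995, 0.0]
wrist_force: [1.2, 0.2, 0.8]
finger_gap: 0.0511
grip_force: 0.0
```

```bash
python3 go.py 569 205.5 20 78.9
```

```text
shift [ 1.9 -1.   3.8] turn [ 0.001  0.002 -0.001]
tcp [571.  206.2  23.8] yAng 78.9 tilt 0.09 gap 51.1 gf 0.0 F [1.2 0.2 0.8] t 8.55 q6 0.41
```

Call:
{"op": "apply_moves", "data": {"rows": [{"xyz":[2,-1,3],"turn":[0,0,0],"grip":0.6},{"xyz":[2,-1,3],"turn":[0,0,0],"grip":0.4},{"xyz":[2,-1,3],"turn":[0,0,0],"grip":0},{"xyz":[2,-1,3],"turn":[0,0,0],"grip":0},{"xyz":[2,-1,3],"turn":[0,0,0],"grip":0},{"xyz":[2,-1,3],"turn":[0,0,0],"grip":0},{"xyz":[2,-1,3],"turn":[0,0,0],"grip":0},{"xyz":[2,-1,3],"turn":[0,0,0],"grip":0}]}}

```text
clock: 9.22
tcp_pos: [0.5683, 0.206, 0.0206]
orientation: [0.001, 0.097, 0.995, 0.0]
wrist_force: [-1.3, 0.2, 5.3]
finger_gap: 0.0141
grip_force: 108.1
```

```bash
python3 go.py 569 205.5 140 78.9
```

```text
shift [  -0.9   -0.3 -119.4] turn [0.001 0.001 0.   ]
tcp [568.3 206.   20.6] yAng 78.9 tilt 0.07 gap 14.1 gf 108.0695128440857 F [-1.3  0.2  5.3] t 9.2167 q6 0.41
```

Call:
{"op": "apply_moves", "data": {"rows": [{"xyz":[0,0,-10],"turn":[0,0,0],"grip":0},{"xyz":[0,0,-30],"turn":[0,0,0],"grip":0},{"xyz":[0,0,-55],"turn":[0,0,0],"grip":0},{"xyz":[0,0,-80],"turn":[0,0,0],"grip":0},{"xyz":[0,0,-105],"turn":[0,0,0],"grip":0},{"xyz":[0,0,-125],"turn":[0,0,0],"grip":0},{"xyz":[0,0,-130],"turn":[0,0,0],"grip":0},{"xyz":[0,0,-130],"turn":[0,0,0],"grip":0},{"xyz":[0,0,-130],"turn":[0,0,0],"grip":0}]}}

```text
clock: 9.97
tcp_pos: [0.5671, 0.2055, 0.1484]
orientation: [-0.001, 0.097, 0.995, -0.0]
wrist_force: [0.2, 0.4, -5.6]
finger_gap: 0.015
grip_force: 77.8
```

```bash
python3 go.py 588 -10 152 48.9
```

```text
shift [ -62.  -207.4   -3.5] turn [-0.001 -0.001  0.523]
tcp [567.1 205.5 148.4] yAng 78.9 tilt 0.12 gap 15.0 gf 77.78921842575073 F [ 0.2  0.4 -5.6] t 9.9667 q6 0.41
```

Call:
{"op": "apply_moves", "data": {"rows": [{"xyz":[0,0,0],"turn":[0,0,0],"grip":0},{"xyz":[0,0,0],"turn":[0,0,0],"grip":0},{"xyz":[0,0,0],"turn":[0,0,0],"grip":0},{"xyz":[0,0,0],"turn":[0,0,0],"grip":0},{"xyz":[0,0,0],"turn":[0,0,0],"grip":0}], "force": 110}}

```text
clock: 10.38
tcp_pos: [0.5676, 0.2056, 0.1491]
orientation: [-0.0, 0.097, 0.995, -0.0]
wrist_force: [-0.1, 0.0, -5.2]
finger_gap: 0.0143
grip_force: 108.6
```

```bash
python3 go.py 588 -10 152 48.9
python3 - <<'E'
from m import *
c=cam("side");W=pts(c);hsv=cv2.cvtColor(c["color"],cv2.COLOR_BGR2HSV);h,s,v=[hsv[...,i].astype(int) for i in range(3)]
m=(h>100)&(h<118)&(s>150)&(W[...,2]>.02)&(W[...,1]>.08)&(W[...,1]<.33)&(W[...,0]>.44)&(W[...,0]<.7)
P=W[m];A=np.c_[P[:,:2],np.ones(len(P))];k=np.linalg.lstsq(A,P[:,2],rcond=None)[0];print(len(P),k,P.mean(0),P.min(0),P.max(0))
cv2.imwrite("pics/s3.png",cv2.resize(c["color"][140:330,130:360],None,fx=3,fy=3,interpolation=cv2.INTER_CUBIC))
E
```

```text
shift [ -61.6 -207.7   -2.8] turn [-0.001 -0.001  0.523]
tcp [567.6 205.6 149.1] yAng 78.9 tilt 0.06 gap 14.3 gf 108.628910779953 F [-0.1  0.  -5.2] t 10.3833 q6 0.41
3444 [-0.00241687 -0.00512257  0.14165674] [0.56558902 0.22307258 0.13914708] [0.46234847 0.09780286 0.12444368] [0.67564988 0.3172742  0.28261137]
```

View pics/s3.png

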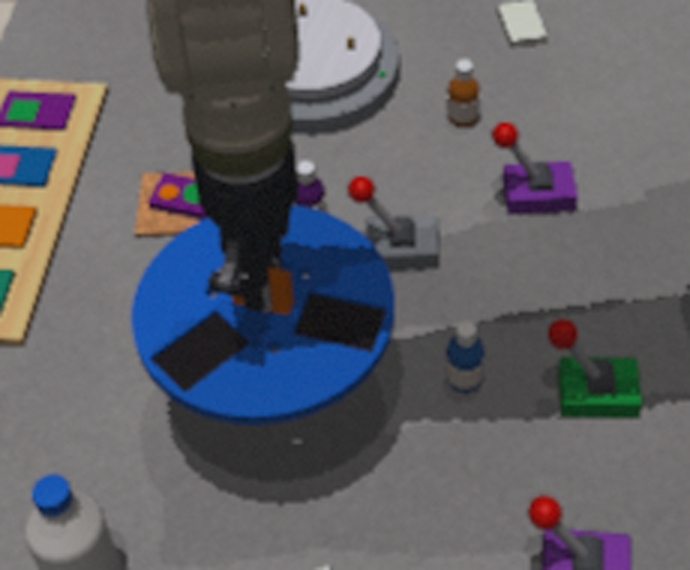

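Call:
{"op": "apply_moves", "data": {"rows": [{"xyz":[-5,-15,0],"turn":[0,0,0.04],"grip":0},{"xyz":[-11,-35,0],"turn":[0,0,0.1],"grip":0},{"xyz":[-18,-58,0],"turn":[0,0,0.15],"grip":0},{"xyz":[-25,-83,0],"turn":[0,0,0.2],"grip":0},{"xyz":[-32,-108,0],"turn":[0,0,0.26],"grip":0},{"xyz":[-39,-133,0],"turn":[0,0,0.32],"grip":0},{"xyz":[-46,-158,0],"turn":[0,0,0.39],"grip":0},{"xyz":[-54,-183,0],"turn":[0,0,0.46],"grip":0},{"xyz":[-61,-208,0],"turn":[0,0,0.523],"grip":0}]}}

```text
clock: 11.18
tcp_pos: [0.5878, -0.0114, 0.1499]
orientation: [0.0, 0.352, 0.936, 0.0]
wrist_force: [0.5, -0.5, -4.9]
finger_gap: 0.0147
grip_force: 109.2
```

```bash
python3 go.py 588.3 -213 150 18.9
```

```text
shift [-133.3 -151.2   -0. ] turn [0.    0.    0.521]
tcp [587.8 -11.4 149.9] yAng 48.7 tilt 0.03 gap 14.7 gf 109.17842388153076 F [ 0.5 -0.5 -4.9] t 11.1833 q6 0.56
```

Call:
{"op": "apply_moves", "data": {"rows": [{"xyz":[-14,-16,0],"turn":[0,0,0.06],"grip":0},{"xyz":[-30,-34,0],"turn":[0,0,0.13],"grip":0},{"xyz":[-47,-53,0],"turn":[0,0,0.2],"grip":0},{"xyz":[-64,-73,0],"turn":[0,0,0.27],"grip":0},{"xyz":[-81,-93,0],"turn":[0,0,0.34],"grip":0},{"xyz":[-98,-112,0],"turn":[0,0,0.41],"grip":0},{"xyz":[-113,-129,0],"turn":[0,0,0.47],"grip":0},{"xyz":[-126,-143,0],"turn":[0,0,0.51],"grip":0},{"xyz":[-133,-151,0],"turn":[0,0,0.52],"grip":0},{"xyz":[-133,-151,0],"turn":[0,0,0.52],"grip":0},{"xyz":[-133,-151,0],"turn":[0,0,0.52],"grip":0},{"xyz":[-133,-151,0],"turn":[0,0,0.52],"grip":0}]}}

```text
clock: 12.18
tcp_pos: [0.5885, -0.2103, 0.1496]
orientation: [-0.0, 0.579, 0.815, 0.0]
wrist_force: [0.6, 0.0, -4.9]
finger_gap: 0.0145
grip_force: 109.1
```

```bash
python3 go.py 588.3 -213 95 18.9
```

```text
shift [-2.5 -1.1 54.6] turn [-0.    -0.001  0.006]
tcp [ 588.5 -210.3  149.6] yAng 19.2 tilt 0.06 gap 14.5 gf 109.09253597259521 F [ 0.6  0.  -4.9] t 12.1833 q6 0.76
```

Call:
{"op": "apply_moves", "data": {"rows": [{"xyz":[-1,-1,15],"turn":[0,0,0.004],"grip":0},{"xyz":[-1,-1,30],"turn":[0,0,0.004],"grip":0},{"xyz":[-1,-1,42],"turn":[0,0,0.004],"grip":0},{"xyz":[-1,-1,48],"turn":[0,0,0.004],"grip":0},{"xyz":[-1,-1,48],"turn":[0,0,0.004],"grip":0},{"xyz":[-1,-1,48],"turn":[0,0,0.004],"grip":0},{"xyz":[-1,-1,48],"turn":[0,0,0.004],"grip":0}]}}

```text
clock: 12.77
tcp_pos: [0.5888, -0.2124, 0.1028]
orientation: [0.001, 0.581, 0.814, 0.0]
wrist_force: [0.4, -0.3, -4.8]
finger_gap: 0.0149
grip_force: 109.1
```

```bash
python3 go.py 588.3 -213 95 18.9
python3 - <<'E'
from m import *
ims=[]
for n in("top","side"):
    c=cam(n);W=pts(c);np.savez(n+"3.npz",W=W,**c)
    u,v=proj(c,[.588,-.213,.09]).astype(int);print(n,u,v)
    ims.append(cv2.resize(c["color"][v-55:v+55,u-72:u+73],(790,600),interpolation=cv2.INTER_CUBIC))
    cv2.imwrite(f"pics/{n}3.png",ims[-1])
E
```

```text
shift [-0.4 -0.7  7.8] turn [0.001 0.001 0.001]
tcp [ 588.8 -212.4  102.8] yAng 19.0 tilt 0.09 gap 14.9 gf 109.06953692436218 F [ 0.4 -0.3 -4.8] t 12.7667 q6 0.77
top 316 153
side 233 143
```

View pics/top3.png

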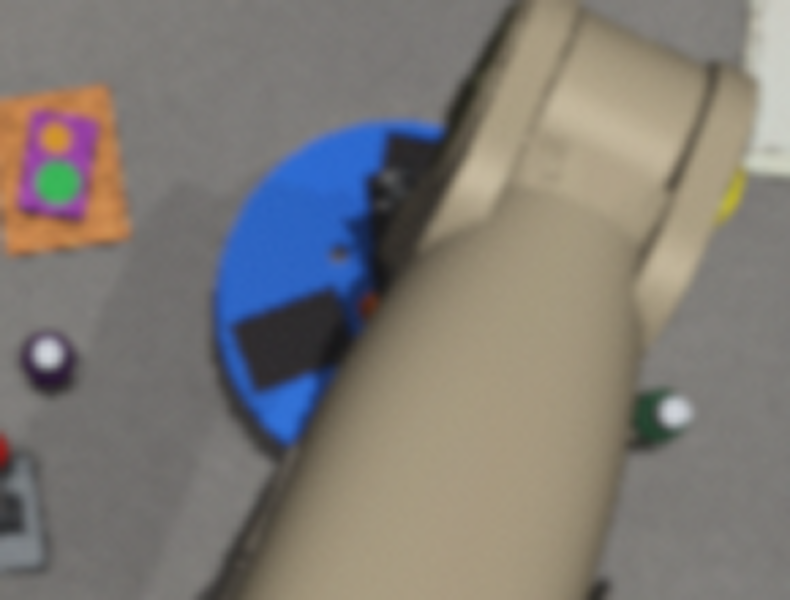

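View pics/side3.png

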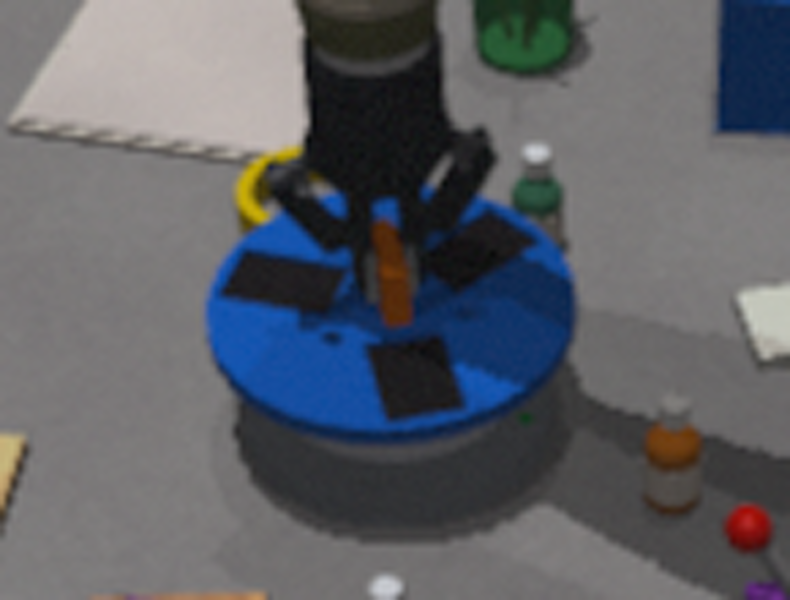

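Both views show the plate held level over the hub: rim in the side crop from (208,300) to (575,300), handle at (393,275). I'll refine the centres with circle fits.

```bash
cat > f.py <<'E'
from m import *
from scipy.optimize import least_squares
def ray(d,uv,z):
    V=d["view"];C=-V[:3,:3].T@V[:3,3];r=(V[:3,:3].T@np.linalg.inv(d["camera_matrix"])@np.c_[uv,np.ones(len(uv))].T).T
    return (C+r*((z-C[2])/r[:,2])[:,None])[:,:2]*1000
def cont(mask):
    cs,_=cv2.findContours(mask.astype(np.uint8),cv2.RETR_EXTERNAL,cv2.CHAIN_APPROX_NONE);c=cv2.convexHull(max(cs,key=cv2.contourArea))
    c2=max(cs,key=cv2.contourArea)[:,0].astype(float);return c2
def circ(P,Rr=None):
    if Rr: f=lambda q:np.hypot(P[:,0]-q[0],P[:,1]-q[1])-Rr
    else: f=lambda q:np.hypot(P[:,0]-q[0],P[:,1]-q[1])-q[2]
    s=least_squares(f,np.r_[P.mean(0),80][:2 if Rr else 3],loss="soft_l1",f_scale=1);return s.x.round(1),np.median(abs(s.fun)).round(2)
def hsv(d):return [x.astype(int) for x in cv2.split(cv2.cvtColor(d["color"],cv2.COLOR_BGR2HSV))]
if __name__=="__main__":
    d=np.load("top0.npz");h,s,v=hsv(d)
    print("plate0",circ(ray(d,cont(box(230,190,370,325)&(h>100)&(h<118)&(s>150)),.012)))
    m=box(440,195,540,295)&(v>190)&(s<60);print("hub0",circ(ray(d,cont(m),.05)))
    d=np.load("side0.npz");h,s,v=hsv(d)
    C=cont(box(270,360,420,490)&(h>100)&(h<118)&(s>120));P=ray(d,C,.012);print("plate0 side",circ(P[P[:,1]<200],108),circ(P[P[:,1]<200]))
    m=box(315,205,420,290)&(v>150)&(s<60);C=cont(m);P=ray(d,C,.05);print("hub0 side",circ(P[P[:,1]<-215],75),circ(P[P[:,1]<-215]))
    p=tcp()[0]*1000;print("tcp now",p)
    d=np.load("side3.npz");h,s,v=hsv(d);W=d["W"]
    m=(h>100)&(h<120)&(s>120)&(abs(W[...,0]-.588)<.13)&(abs(W[...,1]+.21)<.13)
    zz=W[...,2][m];z=np.median(zz);print("ztop",z)
    C=cont(m);P=ray(d,C,z);far=P[(np.hypot(P[:,0]-588,P[:,1]+212)>95)&(P[:,1]<-215)];print(len(far),circ(far,108))
    d=np.load("top3.npz");h,s,v=hsv(d);W=d["W"]
    m=(h>100)&(h<120)&(s>120)&(abs(W[...,0]-.588)<.13)&(abs(W[...,1]+.21)<.13)
    z=np.median(W[...,2][m]);print("ztop",z);P=ray(d,cont(m),z);q=P[(np.hypot(P[:,0]-588,P[:,1]+212)>98)];print(len(q),circ(q,108))
E
python3 f.py
```

```text
plate0 (array([569.4, 205.9, 105.2]), np.float64(0.83))
hub0 (array([ 590. , -214.4,   72.9]), np.float64(0.71))
plate0 side (array([569.6, 211.9]), np.float64(0.76)) (array([569.5, 209.9, 106.4]), np.float64(0.65))
hub0 side (array([ 589.5, -204.9]), np.float64(0.94)) (array([ 589.4, -206.9,   73.3]), np.float64(0.7))
tcp now [ 588.87566037 -212.77626578  102.97122631]
ztop 0.0917752127811402
55 (array([ 589.6, -207.2]), np.float64(1.82))
ztop 0.09418813161427375
98 (array([ 587.1, -213.7]), np.float64(0.99))
```

Call:
{"op": "apply_moves", "data": {"rows": [{"xyz":[-0.5,0,8],"turn":[0,0,0],"grip":0},{"xyz":[-0.5,0,14],"turn":[0,0,0],"grip":0},{"xyz":[-0.5,0,17],"turn":[0,0,0],"grip":0},{"xyz":[-0.5,0,19],"turn":[0,0,0],"grip":0},{"xyz":[-0.5,0,21],"turn":[0,0,0],"grip":0},{"xyz":[-0.5,0,21],"turn":[0,0,0],"grip":0},{"xyz":[-0.5,0,21],"turn":[0,0,0],"grip":0},{"xyz":[-0.5,0,21],"turn":[0,0,0],"grip":0}]}}

```text
clock: 13.53
tcp_pos: [0.5884, -0.2132, 0.081]
orientation: [0.0, 0.581, 0.814, -0.0]
wrist_force: [0.2, -0.4, -4.4]
finger_gap: 0.0147
grip_force: 109.2
```

```bash
python3 go.py 589.2 -213.2 72 18.9
```

```text
shift [-0.2  0.7  9. ] turn [0. 0. 0.]
tcp [ 588.4 -213.2   81. ] yAng 18.9 tilt 0.02 gap 14.7 gf 109.20885801315308 F [ 0.2 -0.4 -4.4] t 13.5333 q6 0.77
```

Call:
{"op": "apply_moves", "data": {"rows": [{"xyz":[-0.2,0.6,2],"turn":[0,0,0],"grip":0},{"xyz":[-0.2,0.6,4],"turn":[0,0,0],"grip":0},{"xyz":[-0.2,0.6,6],"turn":[0,0,0],"grip":0},{"xyz":[-0.2,0.6,8],"turn":[0,0,0],"grip":0},{"xyz":[-0.2,0.6,8],"turn":[0,0,0],"grip":0},{"xyz":[-0.2,0.6,8],"turn":[0,0,0],"grip":0}]}}

```text
clock: 14.03
tcp_pos: [0.5887, -0.213, 0.0725]
orientation: [-0.0, 0.581, 0.814, -0.0]
wrist_force: [0.7, 0.2, -4.6]
finger_gap: 0.0145
grip_force: 109.2
```

```bash
python3 go.py 589.2 -213.2 71 18.9
```

```text
shift [-0.3  0.4  1.5] turn [-0. -0.  0.]
tcp [ 588.7 -213.    72.5] yAng 18.9 tilt 0.03 gap 14.5 gf 109.20825719833374 F [ 0.7  0.2 -4.6] t 14.0333 q6 0.77
```

Call:
{"op": "apply_moves", "data": {"rows": [{"xyz":[0,0,1],"turn":[0,0,0],"grip":0},{"xyz":[0,0,2],"turn":[0,0,0],"grip":0},{"xyz":[0,0,2.5],"turn":[0,0,0],"grip":0},{"xyz":[0,0,2.5],"turn":[0,0,0],"grip":0},{"xyz":[0,0,2.5],"turn":[0,0,0],"grip":0}]}}

```text
clock: 14.45
tcp_pos: [0.589, -0.2131, 0.0706]
orientation: [0.0, 0.581, 0.814, -0.0]
wrist_force: [-0.3, 1.0, -3.4]
finger_gap: 0.0149
grip_force: 109.8
```

```bash
python3 go.py 589.2 -213.2 71 18.9
```

```text
shift [-0.1  0.2 -0.4] turn [0. 0. 0.]
tcp [ 589.  -213.1   70.6] yAng 18.9 tilt 0.02 gap 14.9 gf 109.78366613388062 F [-0.3  1.  -3.4] t 14.45 q6 0.77
```

Call:
{"op": "apply_moves", "data": {"rows": [{"xyz":[0,0,0],"turn":[0,0,0],"grip":0.3},{"xyz":[0,0,0],"turn":[0,0,0],"grip":0.6},{"xyz":[0,0,0],"turn":[0,0,0],"grip":0.6},{"xyz":[0,0,0],"turn":[0,0,0],"grip":0.6},{"xyz":[0,0,0],"turn":[0,0,0],"grip":0.6},{"xyz":[0,0,0],"turn":[0,0,0],"grip":0.6},{"xyz":[0,0,-20],"turn":[0,0,0],"grip":0.6},{"xyz":[0,0,-50],"turn":[0,0,0],"grip":0.6},{"xyz":[0,0,-90],"turn":[0,0,0],"grip":0.6},{"xyz":[0,0,-90],"turn":[0,0,0],"grip":0.6}]}}

```text
clock: 15.28
tcp_pos: [0.5925, -0.2149, 0.1684]
orientation: [0.006, 0.581, 0.814, 0.001]
wrist_force: [1.8, -1.1, 1.4]
finger_gap: 0.0513
grip_force: 0.0
```

```bash
python3 go.py 362 -308 90 16.7
```

```text
shift [ -12.7 -248.8   76.5] turn [0.008 0.008 0.039]
tcp [ 592.5 -214.9  168.4] yAng 18.9 tilt 0.68 gap 51.3 gf 0.0 F [ 1.8 -1.1  1.4] t 15.2833 q6 0.77
```

Call:
{"op": "apply_moves", "data": {"rows": [{"xyz":[-2,-30,0],"turn":[0,0,0.01],"grip":0.65},{"xyz":[-4,-65,0],"turn":[0,0,0.02],"grip":0.65},{"xyz":[-6,-100,0],"turn":[0,0,0.03],"grip":0.65},{"xyz":[-8,-135,0],"turn":[0,0,0.039],"grip":0.65},{"xyz":[-10,-170,0],"turn":[0,0,0.039],"grip":0.65},{"xyz":[-11,-205,10],"turn":[0,0,0.039],"grip":0.65},{"xyz":[-12,-235,40],"turn":[0,0,0.039],"grip":0.65},{"xyz":[-12,-246,70],"turn":[0,0,0.039],"grip":0.65},{"xyz":[-12,-246,90],"turn":[0,0,0.039],"grip":0.65},{"xyz":[-12,-246,90],"turn":[0,0,0.039],"grip":0.65},{"xyz":[-12,-246,90],"turn":[0,0,0.039],"grip":0.65}]}}

```text
clock: 16.2
tcp_pos: [0.3595, -0.3038, 0.07]
orientation: [-0.001, 0.597, 0.802, 0.0]
wrist_force: [-0.2, -0.6, 1.2]
finger_gap: 0.0557
grip_force: 0.0
```

```bash
python3 go.py 362 -308 6 16.7
cat > b2.py <<'E'
from f import *
c=cam("top");W=pts(c);np.savez("top4.npz",W=W,**c);d=c;h,s,v=hsv(d)
m=box(420,175,560,310)&(h>100)&(h<118)&(s>150);P=ray(d,cont(m),.062);q=P[np.hypot(P[:,0]-589,P[:,1]+214)>96];print("plate",circ(q,106),len(q),np.nanmedian(W[...,2][m]))
k=W[m];A=np.c_[k[:,:2]-[.59,-.214],np.ones(len(k))];ok=abs(k[:,2]-.062)<.01;print("tilt",np.linalg.lstsq(A[ok],k[ok,2],rcond=None)[0].round(4))
print("tileA",rect(W,box(175,255,245,320)&(v>170)&(s<50)))
print("tileB",rect(W,box(500,315,570,375)&(v>170)&(s<50)))
print("painted",rect(W,box(365,165,430,240)&((h>125)|((h<100)&(h>40)))&(s>80)))
m=(v<60)&(abs(W[...,0]-.589)<.11)&(abs(W[...,1]+.214)<.11)&(abs(W[...,2]-.058)<.01)
n,l,st,ce=cv2.connectedComponentsWithStats(m.astype(np.uint8))
for i in range(1,n):
    if st[i,4]>60:print("pocket",st[i,4],rect(W,l==i), ray(d,ce[i][None],.057))
u,w=proj(c,[.589,-.214,.06]).astype(int);cv2.imwrite("pics/p4.png",cv2.resize(c["color"][w-50:w+50,u-67:u+67],(790,590),interpolation=cv2.INTER_CUBIC));print(u,w)
E
python3 b2.py
```

```text
shift [-4.9  1.2 64. ] turn [-0.001 -0.002 -0.001]
tcp [ 359.5 -303.8   70. ] yAng 16.6 tilt 0.1 gap 55.7 gf 0.0 F [-0.2 -0.6  1.2] t 16.2 q6 0.41
plate (array([ 588.2, -213.2]), np.float64(0.76)) 179 0.06208345791319303
tilt [0.0007 0.0006 0.062 ]
tileA [509.  405.3  12.5  66.8  41.7 112.6]
tileB [ 369.9 -277.6   10.2    7.2    2.9  173.8]
painted [692.1 -13.5  20.6  64.9  44.9 171.2]
pocket 171 [ 655.6 -227.8   57.9   56.4   33.9  168.8] [[ 655.3122903  -227.70387582]]
pocket 156 [ 568.5 -152.6   57.9   53.6   32.2  109.3] [[ 568.55425942 -152.49159571]]
pocket 170 [ 546.5 -265.5   57.3   55.6   35.3   48.9] [[ 546.37009786 -265.5697616 ]]
315 154
```

View pics/p4.png

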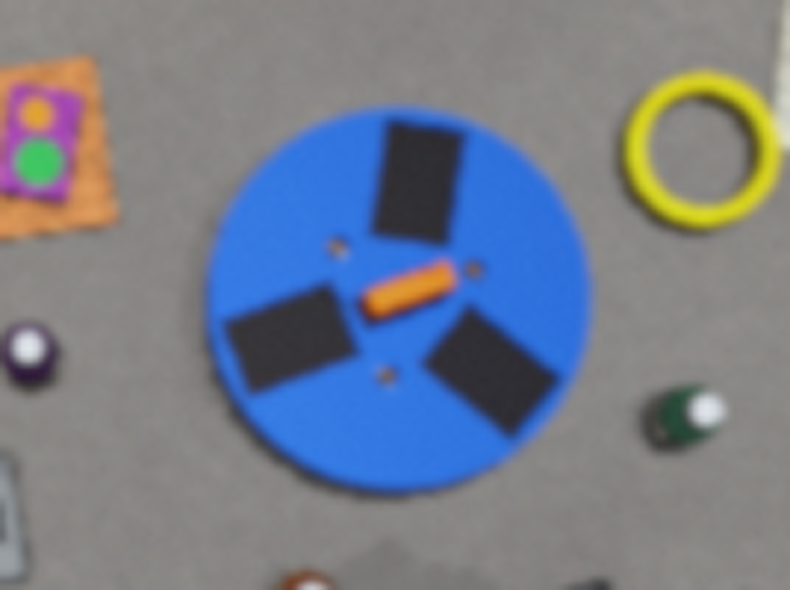

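Plate seated: all three studs show in the holes (338,247), (474,270) and (388,375), the top is at z=62 and it is level. Next is tile B.

Call:
{"op": "apply_moves", "data": {"rows": [{"xyz":[-4,0.5,25],"turn":[0,0,0],"grip":0.65},{"xyz":[-4,0.5,45],"turn":[0,0,0],"grip":0.65},{"xyz":[-4,0.5,55],"turn":[0,0,0],"grip":0.65},{"xyz":[-4,0.5,61],"turn":[0,0,0],"grip":0.65},{"xyz":[-4,0.5,62],"turn":[0,0,0],"grip":0.65},{"xyz":[-4,0.5,62],"turn":[0,0,0],"grip":0.65}], "force": 60}}

```text
clock: 16.75
tcp_pos: [0.3627, -0.3085, 0.0092]
orientation: [0.001, 0.597, 0.802, -0.0]
wrist_force: [-0.8, -0.4, -0.2]
finger_gap: 0.0554
grip_force: 0.0
```

```bash
python3 go.py 362 -308 7 16.7
```

```text
shift [ 0.7 -0.6  2.2] turn [0.001 0.002 0.   ]
tcp [ 362.7 -308.5    9.2] yAng 16.7 tilt 0.1 gap 55.4 gf 0.0 F [-0.8 -0.4 -0.2] t 16.75 q6 0.41
```

Call:
{"op": "apply_moves", "data": {"rows": [{"xyz":[0.7,-0.6,2],"turn":[0,0,0],"grip":0.65},{"xyz":[0.7,-0.6,2],"turn":[0,0,0],"grip":0.4},{"xyz":[0.7,-0.6,2],"turn":[0,0,0],"grip":0.2},{"xyz":[0.7,-0.6,2],"turn":[0,0,0],"grip":0.2},{"xyz":[0.7,-0.6,2],"turn":[0,0,0],"grip":0.2},{"xyz":[0.7,-0.6,2],"turn":[0,0,0],"grip":0.2},{"xyz":[0.7,-0.6,2],"turn":[0,0,0],"grip":0.2}]}}

```text
clock: 17.33
tcp_pos: [0.3614, -0.3079, 0.0076]
orientation: [0.001, 0.597, 0.802, -0.0]
wrist_force: [-0.4, 2.1, 6.1]
finger_gap: 0.039
grip_force: 59.4
```

```bash
python3 go.py 362 -308 7 16.7
```

```text
shift [-0.3  0.5  0.6] turn [ 0.001  0.002 -0.   ]
tcp [ 361.4 -307.9    7.6] yAng 16.7 tilt 0.1 gap 39.0 gf 59.44794952869415 F [-0.4  2.1  6.1] t 17.3333 q6 0.4
```

Call:
{"op": "apply_moves", "data": {"rows": [{"xyz":[0,0,-15],"turn":[0,0,0],"grip":0.2},{"xyz":[0,0,-45],"turn":[0,0,0],"grip":0.2},{"xyz":[0,0,-75],"turn":[0,0,0],"grip":0.2},{"xyz":[0,0,-105],"turn":[0,0,0],"grip":0.2},{"xyz":[0,0,-135],"turn":[0,0,0],"grip":0.2},{"xyz":[0,0,-135],"turn":[0,0,0],"grip":0.2},{"xyz":[0,0,-135],"turn":[0,0,0],"grip":0.2}]}}

```text
clock: 17.92
tcp_pos: [0.362, -0.3087, 0.1436]
orientation: [0.003, 0.597, 0.802, -0.001]
wrist_force: [0.7, 0.1, -0.5]
finger_gap: 0.0389
grip_force: 60.5
```

```bash
python3 go.py 568 -151.8 100 19
```

```text
shift [ 91.4 242.2  43.6] turn [ 0.002  0.005 -0.041]
tcp [ 362.  -308.7  143.6] yAng 16.7 tilt 0.3 gap 38.9 gf 60.50709843635559 F [ 0.7  0.1 -0.5] t 17.9167 q6 0.4
```

Call:
{"op": "apply_moves", "data": {"rows": [{"xyz":[7,18,0],"turn":[0,0,-0.01],"grip":0.2},{"xyz":[17,45,0],"turn":[0,0,-0.02],"grip":0.2},{"xyz":[28,74,0],"turn":[0,0,-0.03],"grip":0.2},{"xyz":[39,103,0],"turn":[0,0,-0.041],"grip":0.2},{"xyz":[50,132,0],"turn":[0,0,-0.041],"grip":0.2},{"xyz":[61,162,0],"turn":[0,0,-0.041],"grip":0.2},{"xyz":[72,191,0],"turn":[0,0,-0.041],"grip":0.2},{"xyz":[83,220,0],"turn":[0,0,-0.041],"grip":0.2},{"xyz":[91,242,10],"turn":[0,0,-0.041],"grip":0.2},{"xyz":[91,242,30],"turn":[0,0,-0.041],"grip":0.2},{"xyz":[91,242,43],"turn":[0,0,-0.041],"grip":0.2},{"xyz":[91,242,43],"turn":[0,0,-0.041],"grip":0.2}]}}

```text
clock: 18.92
tcp_pos: [0.5637, -0.1489, 0.0933]
orientation: [-0.004, 0.58, 0.815, -0.001]
wrist_force: [-0.3, 0.3, -1.6]
finger_gap: 0.0391
grip_force: 60.6
```

```bash
python3 go.py 568 -151.8 71 19
```

```text
shift [-4.3  3.2 22.3] turn [-0.006 -0.006  0.002]
tcp [ 563.7 -148.9   93.3] yAng 19.1 tilt 0.49 gap 39.1 gf 60.567137002944946 F [-0.3  0.3 -1.6] t 18.9167 q6 0.84
```

Call:
{"op": "apply_moves", "data": {"rows": [{"xyz":[0,0,5],"turn":[0,0,0],"grip":0.2},{"xyz":[0,0,10],"turn":[0,0,0],"grip":0.2},{"xyz":[0,0,15],"turn":[0,0,0],"grip":0.2},{"xyz":[0,0,15],"turn":[0,0,0],"grip":0.2},{"xyz":[0,0,15],"turn":[0,0,0],"grip":0.2},{"xyz":[0,0,15],"turn":[0,0,0],"grip":0.2}]}}

```text
clock: 19.42
tcp_pos: [0.5668, -0.1511, 0.0838]
orientation: [0.0, 0.581, 0.814, 0.0]
wrist_force: [0.2, -0.4, -1.3]
finger_gap: 0.0386
grip_force: 60.6
```

```bash
python3 go.py 568 -151.8 65 19
```

```text
shift [-1.   0.9 18.8] turn [ 0.001  0.001 -0.   ]
tcp [ 566.8 -151.1   83.8] yAng 19.0 tilt 0.05 gap 38.6 gf 60.584553480148315 F [ 0.2 -0.4 -1.3] t 19.4167 q6 0.84
```

Call:
{"op": "apply_moves", "data": {"rows": [{"xyz":[-1,0.9,6],"turn":[0,0,0],"grip":0.2},{"xyz":[-1,0.9,11],"turn":[0,0,0],"grip":0.2},{"xyz":[-1,0.9,14],"turn":[0,0,0],"grip":0.2},{"xyz":[-1,0.9,16],"turn":[0,0,0],"grip":0.2},{"xyz":[-1,0.9,17.5],"turn":[0,0,0],"grip":0.2},{"xyz":[-1,0.9,17.5],"turn":[0,0,0],"grip":0.2},{"xyz":[-1,0.9,17.5],"turn":[0,0,0],"grip":0.2}]}}

```text
clock: 20.0
tcp_pos: [0.5678, -0.1514, 0.0657]
orientation: [-0.0, 0.581, 0.814, -0.0]
wrist_force: [-0.9, 0.8, -0.7]
finger_gap: 0.0391
grip_force: 60.6
```

```bash
python3 go.py 568 -151.8 65 19
```

```text
shift [-0.5  0.1  0.7] turn [-0. -0.  0.]
tcp [ 567.8 -151.4   65.7] yAng 19.0 tilt 0.01 gap 39.1 gf 60.58983564376831 F [-0.9  0.8 -0.7] t 20.0 q6 0.84
```

Call:
{"op": "apply_moves", "data": {"rows": [{"xyz":[0,0,1],"turn":[0,0,0],"grip":0.2},{"xyz":[0,0,1.5],"turn":[0,0,0],"grip":0.2},{"xyz":[0,0,1.5],"turn":[0,0,0],"grip":0.2},{"xyz":[0,0,1.5],"turn":[0,0,0],"grip":0.6},{"xyz":[0,0,1.5],"turn":[0,0,0],"grip":0.6},{"xyz":[0,0,1.5],"turn":[0,0,0],"grip":0.6},{"xyz":[0,0,-10],"turn":[0,0,0],"grip":0.6},{"xyz":[0,0,-30],"turn":[0,0,0],"grip":0},{"xyz":[0,0,-30],"turn":[0,0,0],"grip":0},{"xyz":[0,0,-30],"turn":[0,0,0],"grip":0},{"xyz":[0,0,-30],"turn":[0,0,0],"grip":0},{"xyz":[0,0,-30],"turn":[0,0,0],"grip":0}]}}

```text
clock: 21.0
tcp_pos: [0.5672, -0.1512, 0.0949]
orientation: [-0.001, 0.581, 0.814, -0.0]
wrist_force: [-0.2, 0.6, -0.2]
finger_gap: 0.0001
grip_force: 0.0
```

```bash
python3 go.py 567.8 -151.5 68 19
```

```text
shift [-0.5  0.5 26.9] turn [-0.001 -0.001  0.   ]
tcp [ 567.2 -151.2   94.9] yAng 19.0 tilt 0.08 gap 0.1 gf 0.0 F [-0.2  0.6 -0.2] t 21.0 q6 0.84
```

Press gently with the shut fingers (tile top should be at 69).

Call:
{"op": "apply_moves", "data": {"rows": [{"xyz":[0,0,10],"turn":[0,0,0],"grip":0},{"xyz":[0,0,18],"turn":[0,0,0],"grip":0},{"xyz":[0,0,22],"turn":[0,0,0],"grip":0},{"xyz":[0,0,25],"turn":[0,0,0],"grip":0},{"xyz":[0,0,27],"turn":[0,0,0],"grip":0},{"xyz":[0,0,27],"turn":[0,0,0],"grip":0},{"xyz":[0,0,27],"turn":[0,0,0],"grip":0}]}}

```text
clock: 21.58
tcp_pos: [0.5669, -0.151, 0.069]
orientation: [-0.001, 0.58, 0.814, -0.0]
wrist_force: [-4.2, 1.5, 6.4]
finger_gap: -0.0002
grip_force: 3.2
```

Call:
{"op": "apply_moves", "data": {"rows": [{"xyz":[0,0,-20],"turn":[0,0,0],"grip":0.3},{"xyz":[0,0,-60],"turn":[0,0,0],"grip":0.65},{"xyz":[0,0,-100],"turn":[0,0,0],"grip":0.65},{"xyz":[0,0,-100],"turn":[0,0,0],"grip":0.65}]}}

```text
clock: 21.92
tcp_pos: [0.5717, -0.153, 0.1767]
orientation: [0.006, 0.58, 0.814, 0.001]
wrist_force: [1.2, -0.6, 1.4]
finger_gap: 0.0481
grip_force: 0.0
```

```bash
python3 go.py 509 405 160 22.8
```

```text
shift [548.  122.5  13.3] turn [ 0.009  0.008 -0.066]
tcp [ 571.7 -153.   176.7] yAng 19.0 tilt 0.7 gap 48.1 gf 0.0 F [ 1.2 -0.6  1.4] t 21.9167 q6 0.84
```

Call:
{"op": "apply_moves", "data": {"rows": [{"xyz":[40,9,0],"turn":[0,0,-0.066],"grip":0.65},{"xyz":[80,18,0],"turn":[0,0,-0.066],"grip":0.65},{"xyz":[120,27,0],"turn":[0,0,-0.066],"grip":0.65},{"xyz":[160,36,0],"turn":[0,0,-0.066],"grip":0.65},{"xyz":[200,45,0],"turn":[0,0,-0.066],"grip":0.65},{"xyz":[240,54,0],"turn":[0,0,-0.066],"grip":0.65},{"xyz":[280,63,0],"turn":[0,0,-0.066],"grip":0.65},{"xyz":[320,72,0],"turn":[0,0,-0.066],"grip":0.65},{"xyz":[360,81,0],"turn":[0,0,-0.066],"grip":0.65},{"xyz":[400,90,0],"turn":[0,0,-0.066],"grip":0.65},{"xyz":[440,99,0],"turn":[0,0,-0.066],"grip":0.65},{"xyz":[480,108,0],"turn":[0,0,-0.066],"grip":0.65}]}}

```text
clock: 22.92
tcp_pos: [0.5129, 0.3396, 0.1684]
orientation: [0.0, 0.553, 0.833, 0.0]
wrist_force: [0.8, -0.4, 0.0]
finger_gap: 0.0556
grip_force: 0.0
```

```bash
python3 go.py 509 405 70 22.8
python3 - <<'E'
from f import *
c=cam("top");W=pts(c);h,s,v=hsv(c)
print("tileA",rect(W,box(165,245,255,330)&(v>170)&(s<50)))
m=box(420,175,560,310)&(W[...,2]>.066)&(W[...,2]<.074)&(v>150)&(s<60);print("tile in pocket",rect(W,m))
print("painted",rect(W,box(365,165,430,240)&((h>125)|((h<100)&(h>40)))&(s>80)))
E
```

```text
shift [61.8 21.7 98.4] turn [0. 0. 0.]
tcp [512.9 339.6 168.4] yAng 22.8 tilt 0.02 gap 55.6 gf 0.0 F [ 0.8 -0.4  0. ] t 22.9167 q6 1.63
tileA [485.9 421.5  13.6  10.2   6.7  87.5]
tile in pocket [ 568.1 -151.6   69.2   62.5   41.9  107.8]
painted [693.2 -13.4  20.1  65.4  44.7 169. ]
```

Call:
{"op": "apply_moves", "data": {"rows": [{"xyz":[35,12,20],"turn":[0,0,0],"grip":0.65},{"xyz":[61,21,50],"turn":[0,0,0],"grip":0.65},{"xyz":[61,21,80],"turn":[0,0,0],"grip":0.65},{"xyz":[61,21,98],"turn":[0,0,0],"grip":0.65},{"xyz":[61,21,98],"turn":[0,0,0],"grip":0.65},{"xyz":[61,21,98],"turn":[0,0,0],"grip":0.65}]}}

```text
clock: 23.47
tcp_pos: [0.5082, 0.4012, 0.0693]
orientation: [-0.001, 0.553, 0.833, -0.002]
wrist_force: [-0.7, -0.2, 0.7]
finger_gap: 0.0554
grip_force: 0.0
```

```bash
python3 go.py 508.7 405.3 8 22.8
python3 - <<'E'
from f import *
c=cam("side");W=pts(c);h,s,v=hsv(c)
m=(W[...,2]>.007)&(W[...,2]<.018)&(v>140)&(s<50)&(abs(W[...,0]-.509)<.08)&(abs(W[...,1]-.405)<.08)
print(m.sum(),rect(W,m),"first",end="")
d=np.load("side0.npz");W=d["W"];h,s,v=hsv(d);m=(W[...,2]>.007)&(W[...,2]<.018)&(v>140)&(s<50)&(abs(W[...,0]-.509)<.08)&(abs(W[...,1]-.405)<.08);print(m.sum(),rect(W,m))
E
```

```text
shift [ 3.6  2.3 61.3] turn [-0.003  0.001  0.   ]
tcp [508.2 401.2  69.3] yAng 22.8 tilt 0.19 gap 55.4 gf 0.0 F [-0.7 -0.2  0.7] t 23.4667 q6 1.72
7 [515.2 436.4   9.1  10.4   2.3 130.4] first417 [508.2 406.2  10.4  64.2  41.  113.6]
```

Run:
```python
from f import *
c=cam("side");u,v=proj(c,[.509,.405,.02]).astype(int);print(u,v)
cv2.imwrite("pics/s5.png",cv2.resize(c["color"][v-60:v+40,u-60:u+60],None,fx=6,fy=6,interpolation=cv2.INTER_CUBIC))
```

```text
233 340
```

View pics/s5.png

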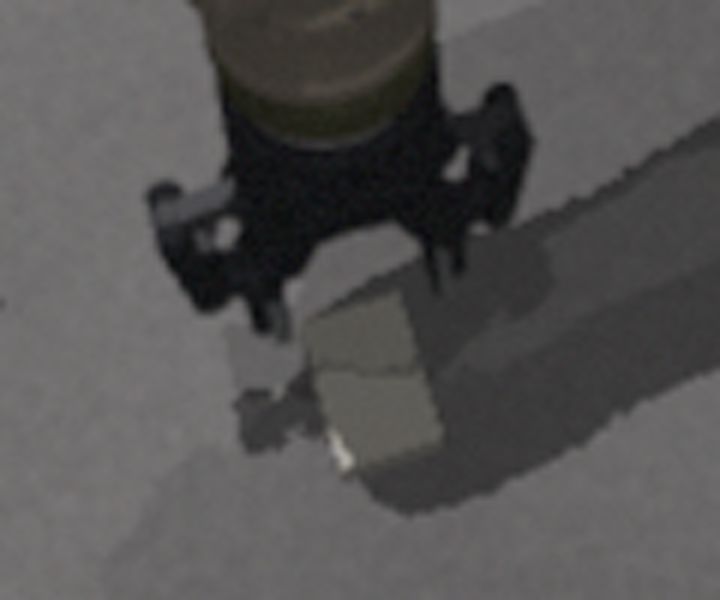

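The tile lies in the gripper's shadow with its corners at (303,320), (400,290), (442,440) and (345,470), which puts it where I measured it and lined up with the fingers. Descend.

Call:
{"op": "apply_moves", "data": {"rows": [{"xyz":[2.5,1.5,20],"turn":[0,0,0],"grip":0.65},{"xyz":[2.5,1.5,40],"turn":[0,0,0],"grip":0.65},{"xyz":[2.5,1.5,52],"turn":[0,0,0],"grip":0.65},{"xyz":[2.5,1.5,60],"turn":[0,0,0],"grip":0.65},{"xyz":[2.5,1.5,60],"turn":[0,0,0],"grip":0.65},{"xyz":[2.5,1.5,60],"turn":[0,0,0],"grip":0.65}]}}

```text
clock: 24.07
tcp_pos: [0.51, 0.4047, 0.0114]
orientation: [0.0, 0.554, 0.833, 0.0]
wrist_force: [0.5, -0.2, 0.2]
finger_gap: 0.0554
grip_force: 0.0
```

```bash
python3 go.py 508.5 405.3 7.3 22.8
```

```text
shift [ 1.1 -1.2  4.1] turn [ 0.  0. -0.]
tcp [510.  404.7  11.4] yAng 22.8 tilt 0.03 gap 55.4 gf 0.0 F [ 0.5 -0.2  0.2] t 24.0667 q6 1.72
```

Call:
{"op": "apply_moves", "data": {"rows": [{"xyz":[1,-1,2.5],"turn":[0,0,0],"grip":0.65},{"xyz":[1,-1,3.5],"turn":[0,0,0],"grip":0.65},{"xyz":[1,-1,3.5],"turn":[0,0,0],"grip":0.4},{"xyz":[1,-1,3.5],"turn":[0,0,0],"grip":0.2},{"xyz":[1,-1,3.5],"turn":[0,0,0],"grip":0.2},{"xyz":[1,-1,3.5],"turn":[0,0,0],"grip":0.2},{"xyz":[1,-1,3.5],"turn":[0,0,0],"grip":0.2},{"xyz":[1,-1,3.5],"turn":[0,0,0],"grip":0.2}], "force": 60}}

```text
clock: 24.73
tcp_pos: [0.5087, 0.4057, 0.0084]
orientation: [0.0, 0.553, 0.833, 0.001]
wrist_force: [-0.8, -1.1, 5.7]
finger_gap: 0.0387
grip_force: 59.8
```

```bash
python3 go.py 508.5 405.3 150 22.8
```

```text
shift [  -0.3   -0.2 -141.6] turn [ 0.001 -0.     0.   ]
tcp [508.7 405.7   8.4] yAng 22.8 tilt 0.08 gap 38.7 gf 59.7543329000473 F [-0.8 -1.1  5.7] t 24.7333 q6 1.72
```

Call:
{"op": "apply_moves", "data": {"rows": [{"xyz":[0,0,-15],"turn":[0,0,0],"grip":0.2},{"xyz":[0,0,-45],"turn":[0,0,0],"grip":0.2},{"xyz":[0,0,-75],"turn":[0,0,0],"grip":0.2},{"xyz":[0,0,-105],"turn":[0,0,0],"grip":0.2},{"xyz":[0,0,-140],"turn":[0,0,0],"grip":0.2},{"xyz":[0,0,-140],"turn":[0,0,0],"grip":0.2},{"xyz":[0,0,-140],"turn":[0,0,0],"grip":0.2}]}}

```text
clock: 25.32
tcp_pos: [0.5099, 0.4064, 0.1502]
orientation: [0.001, 0.553, 0.833, 0.003]
wrist_force: [0.2, 0.1, -1.6]
finger_gap: 0.0383
grip_force: 60.4
```

```bash
python3 go.py 530 70 148 -10
```

```text
shift [-317.9 -111.9    1.3] turn [ 0.005 -0.002  0.573]
tcp [509.9 406.4 150.2] yAng 22.8 tilt 0.33 gap 38.3 gf 60.36165118217468 F [ 0.2  0.1 -1.6] t 25.3167 q6 1.72
```

Call:
{"op": "apply_moves", "data": {"rows": [{"xyz":[-15,-5,0],"turn":[0,0,0.03],"grip":0.2},{"xyz":[-40,-14,0],"turn":[0,0,0.08],"grip":0.2},{"xyz":[-68,-24,0],"turn":[0,0,0.13],"grip":0.2},{"xyz":[-96,-34,0],"turn":[0,0,0.18],"grip":0.2},{"xyz":[-124,-44,0],"turn":[0,0,0.23],"grip":0.2},{"xyz":[-152,-54,0],"turn":[0,0,0.28],"grip":0.2},{"xyz":[-180,-64,0],"turn":[0,0,0.33],"grip":0.2},{"xyz":[-208,-73,0],"turn":[0,0,0.38],"grip":0.2},{"xyz":[-236,-83,0],"turn":[0,0,0.43],"grip":0.2},{"xyz":[-264,-93,0],"turn":[0,0,0.48],"grip":0.2},{"xyz":[-291,-102,0],"turn":[0,0,0.53],"grip":0.2},{"xyz":[-318,-112,0],"turn":[0,0,0.573],"grip":0.2}]}}

```text
clock: 26.32
tcp_pos: [0.5271, 0.0674, 0.1455]
orientation: [-0.001, 0.767, 0.642, -0.001]
wrist_force: [-0.1, -0.9, -0.6]
finger_gap: 0.0385
grip_force: 60.4
```

```bash
python3 go.py 546.2 -264 148 -41
```

```text
shift [-322.9   77.3   -2.5] turn [-0.003  0.001  0.538]
tcp [527.1  67.4 145.5] yAng -10.2 tilt 0.16 gap 38.5 gf 60.389238595962524 F [-0.1 -0.9 -0.6] t 26.3167 q6 1.72
```

Call:
{"op": "apply_moves", "data": {"rows": [{"xyz":[-28,7,0],"turn":[0,0,0.06],"grip":0.2},{"xyz":[-58,14,0],"turn":[0,0,0.12],"grip":0.2},{"xyz":[-90,21,0],"turn":[0,0,0.18],"grip":0.2},{"xyz":[-122,29,0],"turn":[0,0,0.24],"grip":0.2},{"xyz":[-154,37,0],"turn":[0,0,0.3],"grip":0.2},{"xyz":[-186,44,0],"turn":[0,0,0.36],"grip":0.2},{"xyz":[-218,52,0],"turn":[0,0,0.42],"grip":0.2},{"xyz":[-250,60,0],"turn":[0,0,0.48],"grip":0.2},{"xyz":[-282,67,0],"turn":[0,0,0.52],"grip":0.2},{"xyz":[-308,73,0],"turn":[0,0,0.538],"grip":0.2},{"xyz":[-321,76,0],"turn":[0,0,0.538],"grip":0.2},{"xyz":[-321,76,0],"turn":[0,0,0.538],"grip":0.2}]}}

```text
clock: 27.32
tcp_pos: [0.5465, -0.263, 0.1454]
orientation: [-0.001, 0.91, 0.414, -0.001]
wrist_force: [-0.1, -0.7, -0.7]
finger_gap: 0.0384
grip_force: 60.4
```

```bash
python3 go.py 546.2 -264 85 -41
```

```text
shift [-0.9  0.5 60.4] turn [-0.002  0.001 -0.001]
tcp [ 546.5 -263.   145.4] yAng -41.0 tilt 0.11 gap 38.4 gf 60.40560007095337 F [-0.1 -0.7 -0.7] t 27.3167 q6 1.71
```

Call:
{"op": "apply_moves", "data": {"rows": [{"xyz":[-1,0.5,20],"turn":[0,0,0],"grip":0.2},{"xyz":[-1,0.5,40],"turn":[0,0,0],"grip":0.2},{"xyz":[-1,0.5,55],"turn":[0,0,0],"grip":0.2},{"xyz":[-1,0.5,62],"turn":[0,0,0],"grip":0.2},{"xyz":[-1,0.5,62],"turn":[0,0,0],"grip":0.2},{"xyz":[-1,0.5,62],"turn":[0,0,0],"grip":0.2},{"xyz":[-1,0.5,62],"turn":[0,0,0],"grip":0.2}]}}

```text
clock: 27.9
tcp_pos: [0.5476, -0.2613, 0.0862]
orientation: [0.001, 0.909, 0.416, 0.0]
wrist_force: [0.2, -0.7, -0.9]
finger_gap: 0.0386
grip_force: 60.4
```

```bash
python3 go.py 546.2 -264 66 -41
python3 - <<'E'
from f import *
c=cam("side");u,v=proj(c,[.546,-.264,.07]).astype(int);print(u,v)
cv2.imwrite("pics/s6.png",cv2.resize(c["color"][v-45:v+45,u-60:u+60],None,fx=6.5,fy=6.5,interpolation=cv2.INTER_CUBIC))
E
```

```text
shift [-3.   0.7 20.2] turn [ 0.001 -0.     0.003]
tcp [ 547.6 -261.3   86.2] yAng -40.8 tilt 0.07 gap 38.6 gf 60.41568160057068 F [ 0.2 -0.7 -0.9] t 27.9 q6 1.71
248 138
```

View pics/s6.png

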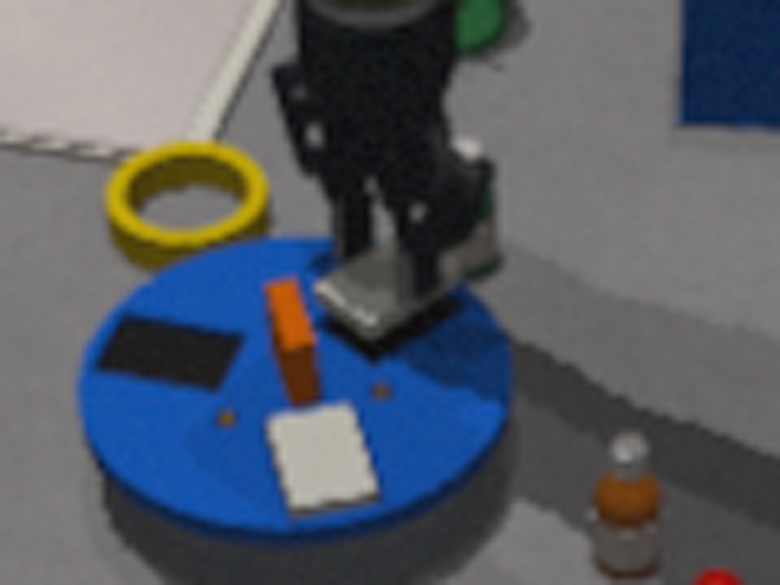

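The first tile is seated flat in the front pocket (322,458). The second is held level above pocket (400,320). Lower it.

Call:
{"op": "apply_moves", "data": {"rows": [{"xyz":[-2.5,0.5,5],"turn":[0,0,0.002],"grip":0.2},{"xyz":[-2.5,0.5,9],"turn":[0,0,0.002],"grip":0.2},{"xyz":[-2.5,0.5,11],"turn":[0,0,0.002],"grip":0.2},{"xyz":[-2.5,0.5,11],"turn":[0,0,0.002],"grip":0.2},{"xyz":[-2.5,0.5,11],"turn":[0,0,0.002],"grip":0.2}]}}

```text
clock: 28.37
tcp_pos: [0.5455, -0.2638, 0.0741]
orientation: [-0.0, 0.91, 0.415, -0.0]
wrist_force: [-0.2, -0.0, 0.3]
finger_gap: 0.0384
grip_force: 60.4
```

```bash
python3 go.py 546.2 -264 66 -41
```

```text
shift [0.3 0.7 8.1] turn [-0.  0.  0.]
tcp [ 545.5 -263.8   74.1] yAng -41.0 tilt 0.03 gap 38.4 gf 60.419543981552124 F [-0.2 -0.   0.3] t 28.3667 q6 1.7
```

Call:
{"op": "apply_moves", "data": {"rows": [{"xyz":[0.3,0.5,2],"turn":[0,0,0],"grip":0.2},{"xyz":[0.3,0.5,4],"turn":[0,0,0],"grip":0.2},{"xyz":[0.3,0.5,6],"turn":[0,0,0],"grip":0.2},{"xyz":[0.3,0.5,8],"turn":[0,0,0],"grip":0.2},{"xyz":[0.3,0.5,8.5],"turn":[0,0,0],"grip":0.2},{"xyz":[0.3,0.5,8.5],"turn":[0,0,0],"grip":0.2}]}}

```text
clock: 28.87
tcp_pos: [0.5462, -0.2639, 0.0656]
orientation: [-0.0, 0.91, 0.415, -0.0]
wrist_force: [1.2, -0.2, 0.1]
finger_gap: 0.0384
grip_force: 60.5
```

```bash
python3 go.py 546.2 -264 66 -41
```

```text
shift [-0.1  0.1 -0.4] turn [-0.     0.     0.001]
tcp [ 546.2 -263.9   65.6] yAng -41.0 tilt 0.01 gap 38.4 gf 60.45837163925171 F [ 1.2 -0.2  0.1] t 28.8667 q6 1.7
```

In the pocket. Release, then press.

Call:
{"op": "apply_moves", "data": {"rows": [{"xyz":[0,0,0.7],"turn":[0,0,0],"grip":0.2},{"xyz":[0,0,0.7],"turn":[0,0,0],"grip":0.4},{"xyz":[0,0,0.7],"turn":[0,0,0],"grip":0.6},{"xyz":[0,0,0.7],"turn":[0,0,0],"grip":0.6},{"xyz":[0,0,0.7],"turn":[0,0,0],"grip":0.6},{"xyz":[0,0,-10],"turn":[0,0,0],"grip":0.6},{"xyz":[0,0,-30],"turn":[0,0,0],"grip":0},{"xyz":[0,0,-30],"turn":[0,0,0],"grip":0},{"xyz":[0,0,-30],"turn":[0,0,0],"grip":0},{"xyz":[0,0,-30],"turn":[0,0,0],"grip":0},{"xyz":[0,0,-30],"turn":[0,0,0],"grip":0},{"xyz":[0,0,-30],"turn":[0,0,0],"grip":0}]}}

```text
clock: 29.87
tcp_pos: [0.5458, -0.2636, 0.0951]
orientation: [-0.001, 0.91, 0.415, -0.0]
wrist_force: [0.2, 0.1, 1.1]
finger_gap: 0.0001
grip_force: 0.0
```

Call:
{"op": "apply_moves", "data": {"rows": [{"xyz":[0,0,10],"turn":[0,0,0],"grip":0},{"xyz":[0,0,18],"turn":[0,0,0],"grip":0},{"xyz":[0,0,22],"turn":[0,0,0],"grip":0},{"xyz":[0,0,25],"turn":[0,0,0],"grip":0},{"xyz":[0,0,27],"turn":[0,0,0],"grip":0},{"xyz":[0,0,27],"turn":[0,0,0],"grip":0},{"xyz":[0,0,27],"turn":[0,0,0],"grip":0}]}}

```text
clock: 30.45
tcp_pos: [0.5457, -0.2636, 0.0691]
orientation: [-0.0, 0.91, 0.415, -0.0]
wrist_force: [-2.8, 1.1, 4.9]
finger_gap: 0.0001
grip_force: 2.4
```

Call:
{"op": "apply_moves", "data": {"rows": [{"xyz":[0,0,-20],"turn":[0,0,0],"grip":0},{"xyz":[0,0,-60],"turn":[0,0,0],"grip":0},{"xyz":[0,0,-100],"turn":[0,0,0],"grip":0},{"xyz":[0,0,-100],"turn":[0,0,0],"grip":0}]}}

```text
clock: 30.78
tcp_pos: [0.5498, -0.2662, 0.177]
orientation: [0.005, 0.91, 0.415, 0.003]
wrist_force: [0.6, -0.6, 0.8]
finger_gap: -0.0002
grip_force: 0.0
```

```bash
python3 go.py 560 50 170 5
python3 - <<'E'
from f import *
for n in("top","side"):
    d=np.load(n+"0.npz");W=d["W"];h,s,v=hsv(d)
    m=(s>150)&((h<8)|(h>172))&(abs(W[...,0]-.5)<.05)&(abs(W[...,1]-.03)<.05)&(W[...,2]>.05)
    P=W[m];print(n,"ball",m.sum(),P.mean(0).round(4),np.percentile(P,[2,98],axis=0).round(4).tolist())
    b=(s<60)&(abs(W[...,0]-.46)<.06)&(abs(W[...,1]-.03)<.06)&(W[...,2]>.008)&(W[...,2]<.045)&(v>70)
    print("box",rect(W,b))
E
```

```text
shift [ 245.4 -199.6    4.9] turn [ 0.012  0.003 -0.802]
tcp [ 549.8 -266.2  177. ] yAng -41.0 tilt 0.71 gap -0.2 gf 0.0 F [ 0.6 -0.6  0.8] t 30.7833 q6 1.7
top ball 38 [0.5066 0.033  0.1024] [[0.4975, 0.024, 0.0963], [0.5168, 0.0435, 0.1075]]
box [470.4  27.9  26.1  69.4  49.7   6.5]
side ball 51 [0.5074 0.0416 0.0989] [[0.4987, 0.0306, 0.0908], [0.5186, 0.0493, 0.1047]]
box [470.3  31.6  22.7  70.4  51.9  10.7]
```

Both tiles press home at 69 mm. The lever's ball is off to +x of its box, so it must be pushed towards −x (187°). Move behind it.

Call:
{"op": "apply_moves", "data": {"rows": [{"xyz":[22,-18,0],"turn":[0,0,-0.12],"grip":0},{"xyz":[45,-36,0],"turn":[0,0,-0.24],"grip":0},{"xyz":[68,-55,0],"turn":[0,0,-0.36],"grip":0},{"xyz":[92,-74,0],"turn":[0,0,-0.48],"grip":0},{"xyz":[116,-94,0],"turn":[0,0,-0.6],"grip":0},{"xyz":[140,-114,0],"turn":[0,0,-0.72],"grip":0},{"xyz":[164,-133,0],"turn":[0,0,-0.84],"grip":0},{"xyz":[188,-153,0],"turn":[0,0,-0.96],"grip":0},{"xyz":[212,-172,0],"turn":[0,0,-1.08],"grip":0},{"xyz":[235,-192,0],"turn":[0,0,-1.2],"grip":0},{"xyz":[245,-200,0],"turn":[0,0,-1.32],"grip":0},{"xyz":[245,-200,0],"turn":[0,0,-1.44],"grip":0}]}}

```text
clock: 31.78
tcp_pos: [0.5557, 0.0554, 0.1685]
orientation: [-0.0, 0.406, 0.914, 0.0]
wrist_force: [0.1, -0.1, -0.3]
finger_gap: -0.0001
grip_force: 0.0
```

```bash
python3 go.py 546 37 120 96.5
python3 - <<'E'
from f import *
c=cam("top");W=pts(c);h,s,v=hsv(c)
m=box(420,175,560,310)&(W[...,2]>.066)&(W[...,2]<.074)&(v>140)&(s<60)
n,l,st,ce=cv2.connectedComponentsWithStats(m.astype(np.uint8))
for i in range(1,n):
    if st[i,4]>60:
        k=W[l==i];print("tile",rect(W,l==i),np.linalg.lstsq(np.c_[k[:,:2]-k[:,:2].mean(0),np.ones(len(k))],k[:,2],rcond=None)[0].round(3))
print("painted",rect(W,box(365,165,430,240)&((h>125)|((h<100)&(h>40)))&(s>80)))
E
```

```text
shift [ -7.2 -19.5  48.4] turn [ 0.001 -0.    -0.949]
tcp [555.7  55.4 168.5] yAng 42.1 tilt 0.04 gap -0.1 gf 0.0 F [ 0.1 -0.1 -0.3] t 31.7833 q6 0.79
tile [ 565.5 -151.5   69.9   61.9   40.8  110.3] [0.01  0.013 0.07 ]
tile [ 545.8 -264.4   69.2   62.6   40.4   49.6] [-0.019  0.012  0.069]
painted [692.5 -14.9  20.4  65.2  43.2 173.7]
```

Call:
{"op": "apply_moves", "data": {"rows": [{"xyz":[-4,-10,0],"turn":[0,0,-0.12],"grip":0},{"xyz":[-7,-20,0],"turn":[0,0,-0.24],"grip":0},{"xyz":[-7,-20,0],"turn":[0,0,-0.36],"grip":0},{"xyz":[-7,-20,0],"turn":[0,0,-0.48],"grip":0},{"xyz":[-7,-20,0],"turn":[0,0,-0.6],"grip":0},{"xyz":[-7,-20,0],"turn":[0,0,-0.72],"grip":0},{"xyz":[-7,-20,0],"turn":[0,0,-0.84],"grip":0},{"xyz":[-7,-20,20],"turn":[0,0,-0.95],"grip":0},{"xyz":[-7,-20,48],"turn":[0,0,-0.95],"grip":0},{"xyz":[-7,-20,48],"turn":[0,0,-0.95],"grip":0},{"xyz":[-7,-20,48],"turn":[0,0,-0.95],"grip":0}]}}

```text
clock: 32.75
tcp_pos: [0.544, 0.0334, 0.1195]
orientation: [-0.002, -0.051, 0.999, 0.0]
wrist_force: [-0.3, -0.4, -0.2]
finger_gap: -0.0
grip_force: 0.0
```

```bash
python3 go.py 547 37 82 96.5
python3 - <<'E'
from f import *
c=cam("side");u,v=proj(c,[.51,.03,.08]).astype(int);print(u,v)
cv2.imwrite("pics/s7.png",cv2.resize(c["color"][v-45:v+45,u-60:u+60],None,fx=6.5,fy=6.5,interpolation=cv2.INTER_CUBIC))
E
```

```text
shift [-3.5  3.2 37.5] turn [ 0.001 -0.004 -0.012]
tcp [544.   33.4 119.5] yAng 95.8 tilt 0.22 gap -0.0 gf 0.0 F [-0.3 -0.4 -0.2] t 32.75 q6 -0.19
249 203
```

View pics/s7.png

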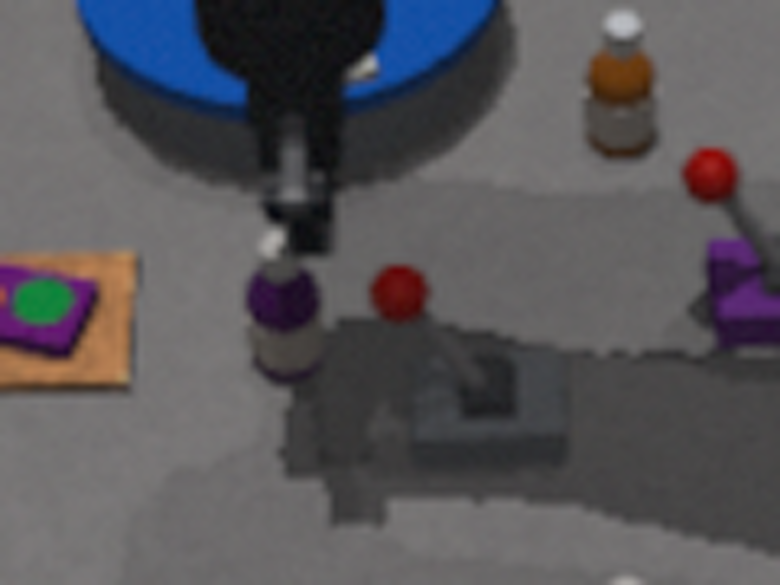

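The tip is at (315,240), on the violet-bottle side of the grey lever's ball (400,292), and clear of both. Descend, then push.

Call:
{"op": "apply_moves", "data": {"rows": [{"xyz":[-1.5,3,15],"turn":[0,0,0],"grip":0},{"xyz":[-1.5,3,30],"turn":[0,0,0],"grip":0},{"xyz":[-1.5,3,37],"turn":[0,0,0],"grip":0},{"xyz":[-1.5,3,37],"turn":[0,0,0],"grip":0},{"xyz":[-1.5,3,37],"turn":[0,0,0],"grip":0}]}}

```text
clock: 33.22
tcp_pos: [0.5471, 0.0367, 0.0846]
orientation: [0.0, -0.052, 0.999, -0.0]
wrist_force: [-0.0, -0.2, -0.5]
finger_gap: -0.0
grip_force: 0.0
```

```bash
python3 go.py 456 26.5 82 96.5
```

```text
shift [91.7 -0.7  2.6] turn [-0.     0.001 -0.01 ]
tcp [547.1  36.7  84.6] yAng 95.9 tilt 0.04 gap -0.0 gf 0.0 F [-0.  -0.2 -0.5] t 33.2167 q6 -0.18
```

Call:
{"op": "apply_moves", "data": {"rows": [{"xyz":[10,0,2],"turn":[0,0,0],"grip":0},{"xyz":[20,0,2],"turn":[0,0,0],"grip":0},{"xyz":[30,0,2],"turn":[0,0,0],"grip":0},{"xyz":[40,0,2],"turn":[0,0,0],"grip":0},{"xyz":[50,0,2],"turn":[0,0,0],"grip":0},{"xyz":[60,0,2],"turn":[0,0,0],"grip":0},{"xyz":[70,0,2],"turn":[0,0,0],"grip":0},{"xyz":[78,0,2],"turn":[0,0,0],"grip":0},{"xyz":[84,0,2],"turn":[0,0,0],"grip":0},{"xyz":[89,0,2],"turn":[0,0,0],"grip":0},{"xyz":[89,0,2],"turn":[0,0,0],"grip":0},{"xyz":[89,0,2],"turn":[0,0,0],"grip":0}]}}

```text
clock: 34.22
tcp_pos: [0.4579, 0.0276, 0.0817]
orientation: [-0.0, -0.052, 0.999, -0.0]
wrist_force: [-0.0, 0.7, 0.1]
finger_gap: 0.0004
grip_force: 0.0
```

```bash
cat > ball.py <<'E'
from f import *
for n in("top","side"):
    d=cam(n);W=pts(d);h,s,v=hsv(d)
    m=(s>130)&((h<8)|(h>172))&(abs(W[...,0]-.47)<.07)&(abs(W[...,1]-.03)<.05)&(W[...,2]>.05)
    P=W[m];print(n,"ball",m.sum(),P.mean(0).round(4) if m.sum() else "")
E
python3 ball.py; python3 go.py 452 26.5 82 96.5
```

```text
top ball 0 
side ball 51 [0.4336 0.0329 0.0987]
shift [ 6.6 -0.4 -0.2] turn [-0.     0.    -0.009]
tcp [458.5  27.6  81.8] yAng 96.0 tilt 0.01 gap -0.0 gf 0.0 F [-0.4  0.5 -0.9] t 34.3167 q6 -0.22
```

Call:
{"op": "apply_moves", "data": {"rows": [{"xyz":[1.5,0,0],"turn":[0,0,0],"grip":0},{"xyz":[2.5,0,0],"turn":[0,0,0],"grip":0},{"xyz":[2.5,0,0],"turn":[0,0,0],"grip":0},{"xyz":[-10,0,0],"turn":[0,0,0],"grip":0},{"xyz":[-30,0,0],"turn":[0,0,0],"grip":0},{"xyz":[-30,0,-30],"turn":[0,0,0],"grip":0},{"xyz":[-30,0,-70],"turn":[0,0,0],"grip":0},{"xyz":[-30,0,-110],"turn":[0,0,0],"grip":0},{"xyz":[-30,0,-130],"turn":[0,0,0],"grip":0},{"xyz":[-30,0,-130],"turn":[0,0,0],"grip":0},{"xyz":[-30,0,-130],"turn":[0,0,0],"grip":0}]}}

```text
clock: 35.23
tcp_pos: [0.4891, 0.0307, 0.213]
orientation: [0.002, -0.052, 0.999, -0.0]
wrist_force: [-1.0, 0.3, -0.5]
finger_gap: 0.0002
grip_force: 0.0
```

```bash
python3 ball.py
python3 - <<'E'
from f import *
c=cam("top");W=pts(c);h,s,v=hsv(c)
m=box(420,175,560,310)&(W[...,2]>.066)&(W[...,2]<.074)&(v>140)&(s<60)
n,l,st,ce=cv2.connectedComponentsWithStats(m.astype(np.uint8))
for i in range(1,n):
    if st[i,4]>60:print("tile",rect(W,l==i))
print("painted",rect(W,box(365,165,430,240)&((h>125)|((h<100)&(h>40)))&(s>80)))
c=cam("side");cv2.imwrite("pics/end.png",cv2.resize(c["color"][60:340,100:400],(640,597),interpolation=cv2.INTER_CUBIC))
E
```

```text
top ball 0 
side ball 52 [0.4333 0.0328 0.0984]
tile [ 565.9 -152.1   69.3   62.    41.   108.8]
tile [ 546.5 -265.    69.4   62.4   41.5   48.7]
painted [693.4 -14.   19.9  66.9  43.6 169.3]
```

View pics/end.png

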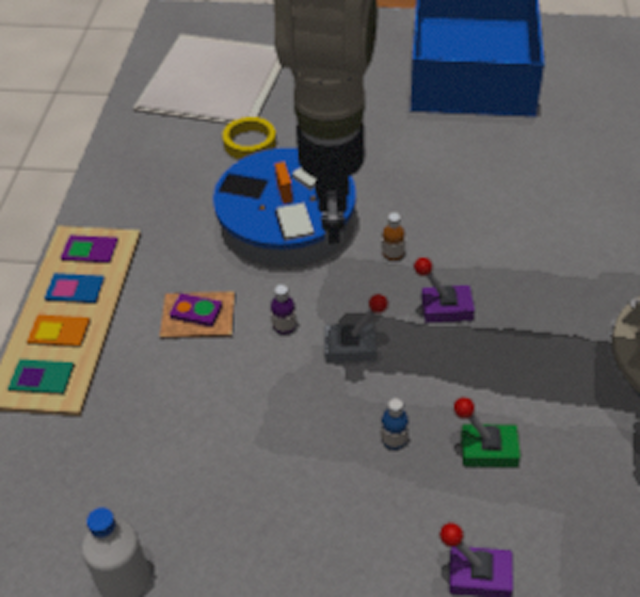

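The grey lever now leans to the on side, ball at (378,303). The tiles sit in the plate, the painted tile is on the mat at (197,308), and the bottles and tape have not moved. Hand in.

```bash
python3 -c "
from workcell import ticket;print(ticket.hand_in())"
```

```text
the job is handed in; nothing more can be done
None
```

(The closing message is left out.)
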